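# Charge a three-neck flask with its stir bar through the powder funnel

## Task

Take the scoop out of the powder funnel and lay it in the steel tray. Then pick the oval stir bar out of the rack, hold it in line with the slanting neck with its end well inside the funnel, and let it go there so that it slides down into the flask and comes to lie on the bottom. Leave the other bars and everything else as they are, and do not knock the glassware.

Things in the scene. Friction and masses are not known exactly. Their poses are not given: they have to be found in the camera images.
- rig: Fixed reflux set-up on a white stirrer, 170 x 170 x 43 mm: clear round-bottom flask (bulb 129 mm across, centre 115 mm up) with three necks in one plane. The side neck towards -x leans 28 degrees from vertical and holds the funnel; the other is stoppered. A retort stand (green base, rod 560 mm high) is at (+75, -155) mm. Origin: on the bench under the bulb's centre; z up.
- hose_connector (a point): Tip of the lower of two bent white hose connectors that stick out over the funnel from the upright glass condenser (48 mm across, 510 mm high, over the rig's origin); 370 mm up, 70 mm from the condenser's axis on the funnel's side; the other is 65 mm higher. Hoses run off to the rig's +y side. Not to be knocked.
- funnel: White plastic funnel, fixed in the slanting neck. Mouth 99 mm inside, 60-degree cone 60 mm deep, then a stem of 27 mm bore that opens into the bulb 120 mm below the mouth. Slippery. Origin: centre of the mouth, in its rim's plane, 267 mm up; z: out of the mouth along the neck, 28 degrees from vertical; -x towards the rim's lowest point (243 mm up), +x to its highest (291 mm).
- scoop: Steel scoop 144 mm long, 32 to 48 g, lying in the funnel, its handle on the rim's lowest point, about 65 mm sticking out and rising outwards at 15 degrees. x along it, +x to the trough; z up. Trough x 22 to 70, 34 wide, 14 deep, underside at z = 0. Handle x 22 to -74, 12 wide (y), z 7 to 13, a round end 16 mm across. Balance point near x = 30 (all mm).
- scoop_grip (a point): Point in the middle of the scoop's handle, 35 mm towards the handle end from the scoop's origin, 10 mm above its underside; outside the funnel.
- scoop_bowl (a point): Centre of the scoop's trough.
- scoop_end (a point): Centre of the round end of the scoop's handle.
- tray: Fixed shallow steel tray 200 x 120 x 16 mm, wall and floor 3 mm. Origin: centre of its underside, on the bench; x along its length, z up.
- rack: Fixed grey plastic rack 52 x 145 x 38 mm with three round wells 22 mm across and 20 mm deep, 46 mm apart in a row along its y axis. In each stands a clean white stir bar. Origin: centre of its underside; z up.
- oval_bar: The oval stir bar: white, slippery plastic, 64 mm long, round in section, 18 mm thick in the middle, tapering to 8 mm flat ends (15 mm thick at 17 mm from the ends), 25 to 50 g. It stands loosely in one of the rack's wells with 46 mm showing above the rack's top. Origin: centre of its lower end face; z along the bar, upwards.
- oval_bar_center (a point): Middle of the oval stir bar.
- bulb_bottom (a point): Lowest inside point of the flask's bulb, 52.5 mm above the bench.
- thin_bar: Spare stir bar in the rack: white, straight, 9 mm thick, 62 mm long. To be left.
- thin_bar_center (a point): Middle of the thin stir bar.
- ring_bar: Spare stir bar in the rack: white, straight, 12 mm thick, 72 mm long, with a collar 17 mm across round its middle. To be left.
- ring_bar_center (a point): Middle of the collared stir bar.
- beaker: Glass beaker, 70 mm across, 85 mm high, near the robot. Bystander; origin at its foot.
- crucible: White porcelain crucible with lid, 58 mm across, 61 mm high, near the robot. Bystander; origin at its foot.
- jar: Amber jar, 68 mm across, 100 mm high. Bystander.
- wash_bottle: Clear plastic bottle, 64 mm across, 170 mm high. Bystander.
- reagent: Glass reagent bottle, 72 mm across, 150 mm high. Bystander.
- weight: Brass weight, 38 mm across, 64 mm high. Bystander.
- spatula: Steel spatula, 170 mm long, lying on the bench. Bystander.
Mind the look-alikes: they are no part of the job. Leave any green or purple look-alike of the scoop alone.

How it is judged:
On the way, in this order (a step that is already met when the one before it is completed fails the run):
1. the scoop lies in the tray, let go (x of scoop_bowl in the frame of tray between -0.097 and 0.097 m and y of scoop_bowl in the frame of tray between -0.057 and 0.057 m and z of each of scoop_bowl, scoop_end in the frame of tray below 0.03 m and x of scoop_end in the frame of tray between -0.097 and 0.097 m and y of scoop_end in the frame of tray between -0.057 and 0.057 m and contact force between the fingers and scoop below 0.1 N and linear speed of scoop below 0.02 m/s), for 0.2 s.
2. the gripped oval bar is held with its end at least 15 mm inside the funnel, within 20 degrees of the neck's line (x of oval_bar_center in the frame of funnel between -0.03 and 0.03 m and y of oval_bar_center in the frame of funnel between -0.03 and 0.03 m and z of oval_bar_center in the frame of funnel between -0.06 and 0.017 m and angle between the z axis of oval_bar and the z axis of funnel, either way round below 0.35 rad and contact force between the fingers and oval_bar above 0.5 N), for 0.1 s.
At the end, for the whole second after the job is handed in: The oval stir bar lies at rest on the bottom of the flask, its centre within 30 mm of the bulb's lowest inside point; the scoop lies at rest wholly within the tray; the other two stir bars still stand in their wells, moved less than 12 mm; everything is let go (all of step 1 and distance between oval_bar_center and bulb_bottom below 0.03 m and linear speed of oval_bar below 0.02 m/s and distance of each of thin_bar_center, ring_bar_center from where it was at the start of the episode below 0.012 m); the robot touches nothing.
It fails at once if another stir bar is lifted or pushed out of place (25 mm) (distance of any of thin_bar_center, ring_bar_center from where it was at the start of the episode above 0.025 m).
It fails at once if a bystander is shifted by more than 20 mm (distance of any of jar, beaker, crucible, wash_bottle, reagent, weight, spatula from where it was at the start of the episode above 0.02 m).
It fails at once if the robot knocks the glassware, funnel, stirrer or stand with more than 20 N (contact force between any of the fingers, the arm and rig above 20 N).
It also fails if it takes over 72 s, if anything falls off the work surface, if the arm or the gripper's body presses on something with over 40 N, if the wrist force passes 120 N, or if a joint passes its speed limit or range.

## Robot

A 7-joint arm with a two-finger parallel gripper is mounted at the origin on the work surface. World frame = base frame: x ahead of the robot, y to its left, z up, the work surface at z = 0. Lengths are in m, angles in rad, forces in N, time in s.
With the tool pointing down it reaches from about 0.425 to 0.95 m from the base axis. Payload 16.7 kg.
Tool frame: the origin (TCP) lies midway between the tips of the shut fingers; the grasp point (between the pads) lies 19 mm behind it; z points along the fingers, y is the direction in which the jaws open and shut (so a half turn about z gives the same grasp; the last joint's range is limited). The gripper opens to 94 mm and grips with 3 to 60 N. Pads are 16 mm wide; open, the fingers measure 119 mm over their backs; the gripper's body (75 mm by 177 mm) begins 78 mm behind the grasp point.
Start: joints at [-1.492, 0.426, 0.074, 1.606, -0.034, 1.111, -0.067], TCP at [0.152, 0.658, 0.205] pointing down, gripper open.
Joint ranges: [-2.85, 2.85], [-0.5, 2.14], [-1.23, 1.37], [0.21, 2.46], [-1.02, 4.16], [0.16, 2.05], [-2.73, 2.73]. Speed limits (rad/s): [1.89, 1.89, 2.39, 2.39, 3.01, 3.01, 3.01].

## Interface

Orientations are given as a unit quaternion [w, x, y, z].
In Python, from plant import status, imaging, sign_off gives the robot as it stands. The module is installed in compiled form; this text tells all that it offers.
- The arm moves only by the tool jog_arm, never from a script. Its arguments are lists of equal length, an entry for each row: "xyz": the shift along the tool's x, y, z in m, a list of three; "turn": the turn about the tool's z in rad; "claw": the closure, from -1 (fully open) to 1 (shut). A call has 1 to 12 rows; each row shifts and turns the commanded pose from where the row before left it, along the tool's axes as they then stand; what a row does not reach is not made up. A row lasts 1/10 s, in which the tool goes at most 50 mm and 8.59 degrees, less where a joint would pass 70% of its speed; a pose out of reach is approached as far as the arm can. A call is refused whole if a number of a shift passes 0.05 or a number of a turn 0.15, either way. A call with a gripper value outside its range is refused whole. The fingers move at their own pace and stop on an object; "force" is the grip in N (left out, the last holds). Time passes only in rows, so rows that do not move let the fingers close. It gives the time, the measured TCP pose, the force and the opening at its end, in the units of the state.
- status.observe(): the state, without advancing time (a new reading comes with each control period).
- imaging.snapshot(name): name is "side" or "top"; returns a dict with "frame" (384x512x3 uint8, red, green, blue), "z_map" (384x512 float32, m along the optical axis (not along the pixel's ray), 0 where there is no reading), "camera_matrix" (3x3 intrinsics, pixels), "dist" ([k1, k2, p1, p2, k3] as OpenCV has them; the pictures are not rectified), "extrinsics" (4x4, takes a point from world to camera coordinates). Camera axes: x right, y up, looking along -z (the intrinsics and any distortion apply to the point x, -y, -z); pixel columns grow to the right and rows downward; lengths in m; the calibration is good to about 2 mm. A picture is of the moment at which its call begins.
- sign_off(): hands the job in, once; it reports no verdict.
The state is a dict: "t": time; "q": joint angles; "dq": joint speeds; "effort": joint torques, N m; "position": TCP position; "tcp_rot": TCP orientation; "force": force on the tool from outside, world axes, zero at the start; "wrist_torque": the same for the moment, N m; "gripper_width": opening from 0.0 (shut) to 1.0 (fully open).
Only numpy, scipy, OpenCV 4.12 (cv2) and the standard library are available. Lean on these libraries where they do the work, as an engineer would, in place of code of your own. Each camera call takes 0.05 s, during which the arm holds its last target. There are 200 camera calls.

## Working session

There is one attempt and no reset: what is moved stays moved. The work goes in short steps, Python scripts to look and compute and a tool call to move; the robot and the scene stay as the last step left them, time stands still between calls to the robot, and variables do not carry over. Pictures are saved under pics/ and viewed, about 8 in all and at most 12, crops included, and the job is handed in when it is done.

Besides the shell and the picture viewer there is one more tool, called by a JSON object that holds its "name" and its "arguments", one argument or row to a line. jog_arm: Moves the arm, as the interface text tells. Its arguments: {"type":"object","properties":{"xyz":{"type":"array"},"turn":{"type":"array"},"claw":{"type":"array"},"force":{"type":"number"}},"required":["xyz","turn","claw"]}

```bash
ls; mkdir -p pics; cat > h.py <<'E'
import numpy as np, cv2
from plant import status, imaging
def snap(n):
    s=imaging.snapshot(n); np.savez(f'{n}.npz',**s); return s
def load(n): return dict(np.load(f'{n}.npz'))
def ray(s,u,v):
    p=cv2.undistortPoints(np.array([[[u,v]]],float),s['camera_matrix'],s['dist'])[0,0]
    E=s['extrinsics'];R=E[:3,:3];t=E[:3,3]
    return -R.T@t, R.T@np.array([p[0],-p[1],-1.])
def pt(s,u,v,d=None):
    o,r=ray(s,u,v)
    if d is None: d=s['z_map'][int(round(v)),int(round(u))]
    return o+r*d
def onz(s,u,v,z):
    o,r=ray(s,u,v); return o+r*(z-o[2])/r[2]
def proj(s,P):
    E=s['extrinsics'];c=E[:3,:3]@np.array(P,float)+E[:3,3]
    return cv2.projectPoints(np.array([[c[0],-c[1],-c[2]]]),np.zeros(3),np.zeros(3),s['camera_matrix'],s['dist'])[0][0,0]
E
python3 - <<'E'
from h import *
for n in('side','top'):
    s=snap(n); cv2.imwrite(f'pics/{n}0.png',cv2.resize(s['frame'][:,:,::-1],(800,600)))
    o,r=ray(s,256,192);print(n,o,r,s['camera_matrix'].tolist(),s['dist'])
o=status.observe();print({k:np.round(v,3) for k,v in o.items()})
E
```

```text
pics
side [ 0.05100639 -0.84829462  0.82867099] [ 0.37990788  0.7556865  -0.53351436] [[360.3502154785109, 0.0, 257.6567515536594], [0.0, 360.3502154785109, 190.94814556362667], [0.0, 0.0, 1.0]] [0.02901658 0.         0.         0.         0.        ]
top [ 0.30746746 -0.00428207  1.75495859] [ 0.0931066   0.01292644 -0.99559517] [[418.86667037136266, 0.0, 258.6553088926538], [0.0, 418.86667037136266, 191.01960107905583], [0.0, 0.0, 1.0]] [-0.14739934  0.          0.          0.          0.        ]
{'t': np.float64(0.1), 'q': array([-1.492,  0.427,  0.074,  1.607, -0.034,  1.111, -0.067]), 'dq': array([-0.   ,  0.   ,  0.   , -0.001, -0.001,  0.   ,  0.   ]), 'effort': array([ 8.0000e-03, -9.3746e+01,  3.6780e+00, -4.5504e+01, -4.8000e-02,
        1.7000e-02,  0.0000e+00]), 'position': array([0.152, 0.657, 0.205]), 'tcp_rot': array([-0.   ,  0.114,  0.994, -0.001]), 'force': array([-0.631, -0.139, -0.105]), 'wrist_torque': array([-0.01 ,  0.054, -0.035]), 'gripper_width': np.float64(0.997)}
```

View pics/side0.png

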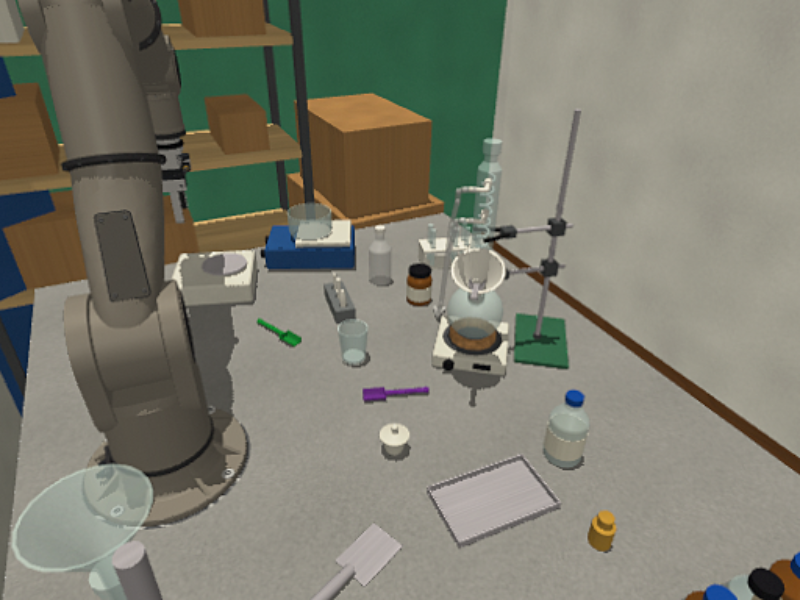

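View pics/top0.png

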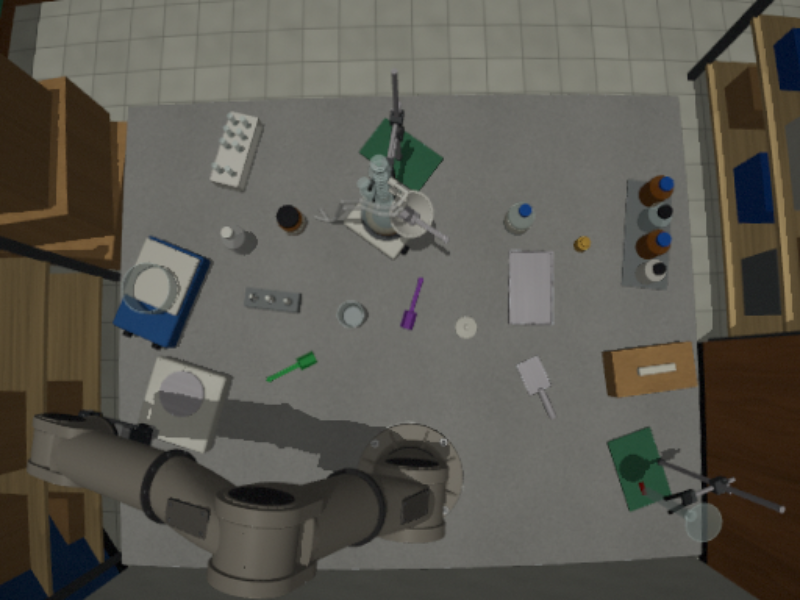

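The side view shows the funnel at (478,270) with the rack at (340,300) and the tray at (493,498). The top view shows the funnel at (413,215) with the steel scoop's handle running to (445,240). It also shows the rack at (272,300) and the tray at (530,287). The look-alikes for the scoop are green (290,367) and purple (412,305), plus a large grey scoop or spatula (538,385). I choose the one in the funnel. Next are close crops.

```bash
python3 - <<'E'
from h import *
t=load('top');s=load('side')
def crop(f,x,y,w,h,W,H): return cv2.resize(f[y:y+h,x:x+w,::-1],(W,H),interpolation=cv2.INTER_CUBIC)
a=crop(t['frame'],215,90,80,80,400,400)
b=crop(t['frame'],153,178,44,26,400,200)   # x9.09 / 7.7
c=crop(s['frame'],265,140,80,80,400,400)
d=crop(s['frame'],200,170,40,40,200,200)
e=crop(s['frame'],200,170,40,40,200,200)
im=np.zeros((600,800,3),np.uint8)
im[:400,:400]=a;im[:400,400:]=c;im[400:,:400]=b;im[400:,400:600]=d
cv2.imwrite('pics/c1.png',im)
# tray & rack top depth
for n,u,v in[('tray',339,184),('rack',165,190),('rack',180,193),('funnel rim lo',277,150),('sc',283,153)]:
    print(n,pt(t,u,v).round(4))
# height map window at scoop
for v in range(136,160,2): print(v,[ '%d'%(1000*pt(t,u,v)[2]) for u in range(250,292,2)])
E
```

```text
tray [ 0.4995 -0.3335 -0.0012]
rack [0.4849 0.4005 0.0198]
rack [0.4691 0.3323 0.042 ]
funnel rim lo [ 0.6006 -0.0638  0.2506]
sc [ 0.5872 -0.0849  0.2607]
136 ['368', '372', '374', '372', '216', '219', '220', '234', '238', '228', '231', '237', '238', '252', '1', '3', '4', '-6', '-8', '10', '0']
138 ['363', '369', '233', '222', '217', '220', '225', '232', '233', '239', '233', '235', '245', '255', '4', '0', '4', '3', '-3', '3', '3']
140 ['284', '248', '225', '216', '230', '229', '225', '234', '247', '228', '233', '231', '241', '248', '4', '-1', '2', '-3', '3', '5', '2']
142 ['284', '260', '240', '226', '227', '235', '233', '239', '247', '251', '237', '239', '241', '1', '0', '-11', '3', '-3', '0', '6', '-5']
144 ['282', '269', '250', '236', '225', '226', '225', '235', '232', '238', '248', '250', '244', '-4', '-8', '-3', '0', '6', '0', '6', '-3']
146 ['143', '274', '262', '243', '235', '230', '231', '237', '227', '239', '241', '252', '248', '252', '1', '6', '-1', '-5', '-3', '1', '0']
148 ['130', '118', '270', '254', '254', '242', '241', '244', '236', '242', '246', '-3', '249', '247', '255', '250', '4', '3', '5', '7', '-11']
150 ['49', '39', '36', '265', '255', '257', '243', '245', '243', '254', '5', '-1', '-4', '0', '264', '259', '264', '-3', '0', '-9', '4']
152 ['40', '37', '48', '39', '37', '37', '249', '-2', '-8', '-2', '5', '4', '2', '7', '0', '3', '263', '266', '263', '-4', '3']
154 ['37', '40', '39', '41', '42', '34', '-2', '-1', '-1', '-9', '-2', '-2', '2', '-3', '-2', '4', '0', '260', '268', '-1', '2']
156 ['34', '34', '32', '36', '49', '-7', '2', '1', '0', '-3', '-2', '1', '-1', '1', '7', '8', '-6', '-3', '2', '-5', '-1']
158 ['51', '39', '38', '37', '30', '28', '-1', '3', '-4', '1', '2', '-2', '-1', '3', '1', '-2', '4', '-4', '5', '-4', '0']
```

View pics/c1.png

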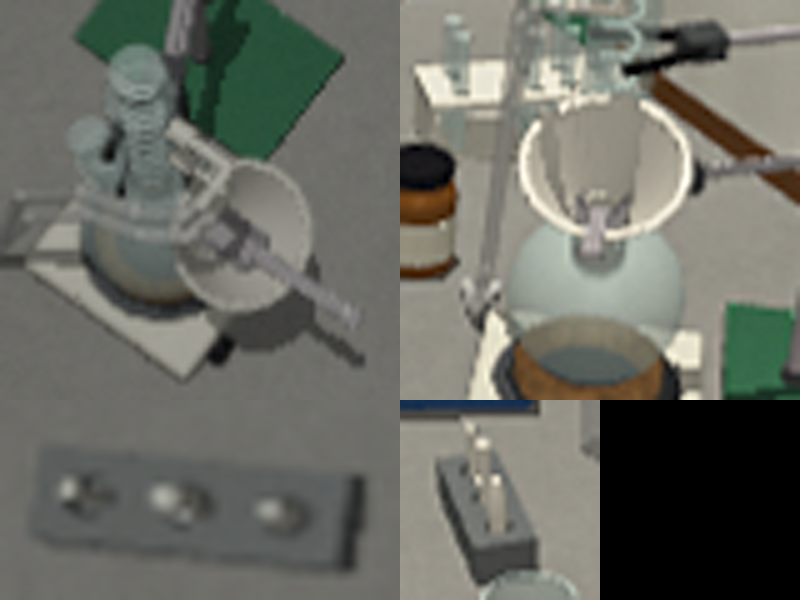

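The crops show the following:
- **Scoop handle, top crop:** the end is at (348,313), which is raw (284.6,152.6), and the handle runs up-left to the trough at (225,235).
- **Funnel rim:** centred near (244,236) in the top crop, raw (263.8,137.2). In the side crop it is (606,168), raw (306.2,173.6).
- **Rack bars, left to right:** a thin one, one with a collar-like lump and a smooth thick one. The smooth one at right is probably the oval bar, still to be confirmed.

Now I measure positions.

```bash
cat >> h.py <<'E'
def tri(t,a,s,b):
    o1,r1=ray(t,*a);o2,r2=ray(s,*b)
    k=np.linalg.lstsq(np.c_[r1,-r2],o2-o1,rcond=None)[0]
    p,q=o1+r1*k[0],o2+r2*k[1]; return (p+q)/2,np.linalg.norm(p-q)
E
python3 - <<'E'
from h import *
t=load('top');s=load('side')
print('funnel on z',onz(t,263.8,137.2,.267),tri(t,(263.8,137.2),s,(306.2,173.6)))
# scoop handle mask by depth: z>.244 and outside
V,U=np.mgrid[140:158,270:292]
P=np.array([[pt(t,u,v) for u in range(270,292)] for v in range(140,158)])
m=(P[:,:,2]>.235)&(V>=146)&(U>=274)
print(np.argwhere(m)[:,::-1]+[270,140].__class__([270,140]))
Q=P[m]; c=Q.mean(0);d=np.linalg.svd(Q[:,:2]-c[:2])[2][0]
print('handle c',c,'dir',d, np.sort((Q[:,:2]-c[:2])@d)[[0,-1]], np.polyfit((Q[:,:2]-c[:2])@d,Q[:,2],1))
# stirrer edge / tray edges
f=t['frame'].astype(int)
g=f[150:215,315:365].sum(2)
H=np.array([[pt(t,u,v)[2] for u in range(150,200)] for v in range(172,208)])
rk=(H>.025)
r=cv2.minAreaRect(np.argwhere(rk)[:,::-1].astype(np.float32)+np.float32([150,172]));print('rack rect',r)
# bars
for n,(x,y) in dict(l=(75,492),m=(172,502),r=(278,513)).items():
    u,v=153+x/400*44,178+(y-400)/200*26; print(n,u,v,onz(t,u,v,.085),onz(t,u,v,.038))
# tray
hsv=cv2.cvtColor(t['frame'],cv2.COLOR_RGB2HSV)
print(t['frame'][184,318:362:1].sum(1).tolist());print(t['frame'][152:214,339].sum(1).tolist())
im=np.zeros((600,800,3),np.uint8)
im[:,:400]=cv2.resize(s['frame'][175:205,208:228,::-1],(400,600),interpolation=cv2.INTER_CUBIC)
im[:300,400:]=cv2.resize(t['frame'][178:206,155:195,::-1],(400,300),interpolation=cv2.INTER_CUBIC)
im[300:,400:]=cv2.resize(t['frame'][155:215,310:370,::-1],(400,300),interpolation=cv2.INTER_CUBIC)
cv2.imwrite('pics/c2.png',im)
E
```

```text
funnel on z [ 0.64541485 -0.01645675  0.267     ] (array([ 0.64679432, -0.01692708,  0.26464151]), np.float64(0.0018752619583777754))
[[274 146]
 [275 146]
 [276 146]
 [277 146]
 [274 147]
 [275 147]
 [276 147]
 [277 147]
 [278 147]
 [274 148]
 [275 148]
 [276 148]
 [277 148]
 [278 148]
 [279 148]
 [280 148]
 [276 149]
 [277 149]
 [278 149]
 [279 149]
 [280 149]
 [281 149]
 [277 150]
 [278 150]
 [279 150]
 [280 150]
 [281 150]
 [282 150]
 [283 150]
 [279 151]
 [280 151]
 [281 151]
 [282 151]
 [283 151]
 [284 151]
 [285 151]
 [281 152]
 [282 152]
 [283 152]
 [284 152]
 [285 152]
 [286 152]
 [282 153]
 [283 153]
 [284 153]
 [285 153]
 [286 153]
 [287 153]
 [283 154]
 [284 154]
 [285 154]
 [286 154]
 [284 155]
 [285 155]
 [286 155]
 [279 156]
 [288 157]]
handle c [ 0.5874622  -0.07356885  0.31152839] dir [-0.97795708  0.208806  ] [-0.02518409  0.28829034] [4.91759176 0.31152839]
rack rect ((168.1724090576172, 189.5689697265625), (46.79522705078125, 19.126619338989258), 21.801406860351562)
l 161.25 189.96 [0.47871407 0.40074891 0.085     ] [0.48353371 0.41214827 0.038     ]
m 171.92 191.26 [0.47265012 0.35688486 0.085     ] [0.47729909 0.36704969 0.038     ]
r 183.57999999999998 192.69 [0.46601603 0.30924652 0.085     ] [0.47047829 0.3180706  0.038     ]
[316, 315, 312, 318, 314, 319, 319, 314, 393, 414, 411, 408, 406, 408, 412, 410, 410, 410, 412, 409, 411, 411, 412, 409, 403, 401, 402, 402, 402, 404, 403, 401, 401, 403, 347, 378, 369, 319, 317, 310, 318, 322, 321, 323]
[316, 318, 322, 324, 322, 321, 319, 319, 289, 281, 396, 400, 398, 399, 398, 396, 399, 400, 398, 401, 404, 402, 403, 403, 403, 405, 406, 407, 408, 408, 406, 410, 411, 411, 412, 413, 410, 411, 410, 412, 410, 412, 413, 414, 412, 414, 412, 412, 409, 411, 409, 411, 412, 405, 373, 311, 305, 320, 320, 319, 325, 322]
```

View pics/c2.png

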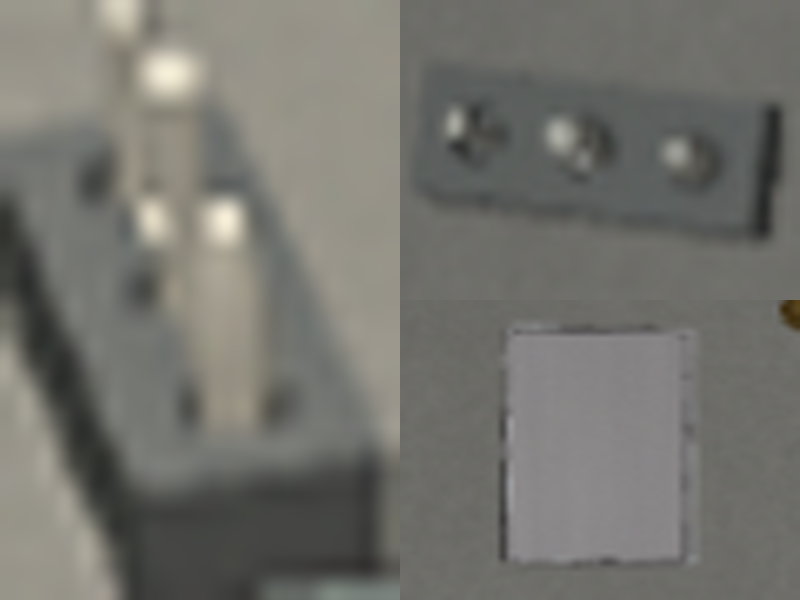

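The side crop shows that the near (right-hand) bar has a narrow top at (222,215) and a swelling middle, so it is the oval bar. The middle bar has the collar and the far one is thin. The tray lies along world x, with corners (508,327) and (690,562).

```bash
python3 - <<'E'
from h import *
t=load('top');s=load('side')
print('bar top',tri(t,(183,192),s,(219.1,185.75)), onz(t,183,192,.082),onz(s,219.1,185.75,.082))
print('well',onz(t,183.8,192.9,.038), onz(s,208+235/20,175+415/20,.038))
print('rack corners',[onz(t,155+a/10,178+b/10.714,.038).round(3) for a,b in((25,62),(380,103),(372,240),(18,190))])
P=[]
for v in range(146,156):
    for u in range(276,288):
        p=pt(t,u,v)
        if .235<p[2]<.28:P.append(p)
Q=np.array(P); c=Q.mean(0);d=np.linalg.svd(Q[:,:2]-c[:2])[2][0]
x=(Q[:,:2]-c[:2])@d
print('handle c',c,'dir',d,x.min(),x.max(), np.polyfit(x,Q[:,2],1))
print('end',onz(t,284.8,152.8,.265),'mid',onz(t,267.6,140.4,.235))
F=np.array([.646,-.017])
C=onz(t,242.6,103,.51);print('cond top',C,F-C[:2],np.linalg.norm(F-C[:2]))
print('tray',[onz(t,310+(a-400)/6.667,155+(b-300)/5,.016).round(3) for a,b in((508,327),(692,330),(690,562),(505,562))])
E
```

```text
bar top (array([0.46935016, 0.3120676 , 0.08217962]), np.float64(0.0004791800563215868)) [0.46914008 0.31217727 0.082     ] [0.46968173 0.31228111 0.082     ]
well [0.46958854 0.31714936 0.038     ] [0.46867206 0.30704464 0.038     ]
rack corners [array([0.51 , 0.428, 0.038]), array([0.491, 0.279, 0.038]), array([0.438, 0.282, 0.038]), array([0.46 , 0.431, 0.038])]
handle c [ 0.59587034 -0.07867041  0.26021027] dir [-0.6436987  -0.76527902] -0.026356138978269283 0.023656016061614774 [0.29981253 0.26021027]
end [ 0.5870449  -0.09120105  0.265     ] mid [ 0.64034309 -0.0305348   0.235     ]
cond top [0.69893538 0.04856472 0.51      ] [-0.05293538 -0.06556472] 0.08426676347771538
tray [array([ 0.599, -0.28 ,  0.016]), array([ 0.594, -0.397,  0.016]), array([ 0.398, -0.388,  0.016]), array([ 0.4  , -0.271,  0.016])]
```

{"name": "jog_arm", "arguments": {
  "xyz": [
    [0, 0, -0.025],
    [0, 0, -0.025],
    [0, 0, -0.025],
    [0, 0, -0.025],
    [0, 0, -0.025],
    [0, 0, -0.025],
    [0, 0, -0.025],
    [0, 0, -0.025],
    [0, 0, 0]
  ],
  "turn": [-0.1385, -0.1385, -0.1385, -0.1385, -0.1385, -0.1385, -0.1385, -0.1385, 0],
  "claw": [-1, -1, -1, -1, -1, -1, -1, -1, -1]
}}

```text
t: 1.0
position: [0.1527, 0.6583, 0.4087]
tcp_rot: [0.001, -0.428, 0.904, 0.002]
force: [-0.7, -0.6, -0.4]
gripper_width: 1.001
```

{"name": "jog_arm", "arguments": {
  "xyz": [
    [0.004, -0.0355, 0],
    [0.004, -0.0355, 0],
    [0.004, -0.0355, 0],
    [0.004, -0.0355, 0],
    [0.004, -0.0355, 0],
    [0.004, -0.0355, 0],
    [0.004, -0.0355, 0],
    [0.004, -0.0355, 0],
    [0.004, -0.0355, 0],
    [0.004, -0.0355, 0],
    [0.004, -0.0355, 0],
    [0.004, -0.0355, 0]
  ],
  "turn": [0, 0, 0, 0, 0, 0, 0, 0, 0, 0, 0, 0],
  "claw": [-1, -1, -1, -1, -1, -1, -1, -1, -1, -1, -1, -1]
}}

```text
t: 2.2
position: [0.4509, 0.3477, 0.4047]
tcp_rot: [-0.0, -0.425, 0.905, -0.0]
force: [0.5, 1.3, -0.4]
gripper_width: 0.997
```

{"name": "jog_arm", "arguments": {
  "xyz": [
    [0.025, -0.025, 0],
    [0.025, -0.025, 0],
    [0.025, -0.025, 0],
    [0.025, -0.025, 0],
    [0.025, -0.025, 0],
    [0.025, -0.025, 0],
    [0.025, -0.025, 0],
    [0.025, -0.025, 0],
    [0.025, -0.025, 0],
    [0.025, -0.025, 0],
    [0, 0, 0],
    [0, 0, 0]
  ],
  "turn": [0, 0, 0, 0, 0, 0, 0, 0, 0, 0, 0, 0],
  "claw": [-1, -1, -1, -1, -1, -1, -1, -1, -1, -1, -1, -1]
}}

```text
t: 3.4
position: [0.4834, -0.0031, 0.4049]
tcp_rot: [-0.0, -0.425, 0.905, 0.0]
force: [-0.4, 1.2, -0.8]
gripper_width: 0.999
```

{"name": "jog_arm", "arguments": {
  "xyz": [
    [0, -0.034, 0],
    [0, -0.034, 0],
    [0, -0.034, 0],
    [0, -0.034, 0],
    [-0.01, 0, 0],
    [-0.01, 0, 0],
    [0, 0, 0.03],
    [0, 0, 0.03],
    [0, 0, 0.03],
    [0, 0, 0.015],
    [0, 0, 0],
    [0, 0, 0]
  ],
  "turn": [0, 0, 0, 0, 0, 0, 0, 0, 0, 0, 0, 0],
  "claw": [-1, -1, -1, -1, -1, -1, -1, -1, -1, -1, -1, -1]
}}

```text
t: 4.6
position: [0.6017, -0.0733, 0.3016]
tcp_rot: [0.0, -0.426, 0.905, -0.0]
force: [1.2, -0.1, 1.0]
gripper_width: 1.001
```

```bash
python3 - <<'E'
from h import *
print(status.observe()['position'],status.observe()['q'].round(2))
t=snap('top');s=snap('side')
im=np.zeros((600,800,3),np.uint8)
im[:400,:400]=cv2.resize(t['frame'][95:175,225:305,::-1],(400,400),interpolation=cv2.INTER_CUBIC)
im[:400,400:]=cv2.resize(s['frame'][130:210,250:330,::-1],(400,400),interpolation=cv2.INTER_CUBIC)
cv2.imwrite('pics/c3.png',im)
E
```

```text
[ 0.60165548 -0.07328732  0.3015746 ] [-0.41  0.26  0.53  1.67 -0.14  1.25  2.6 ]
```

View pics/c3.png

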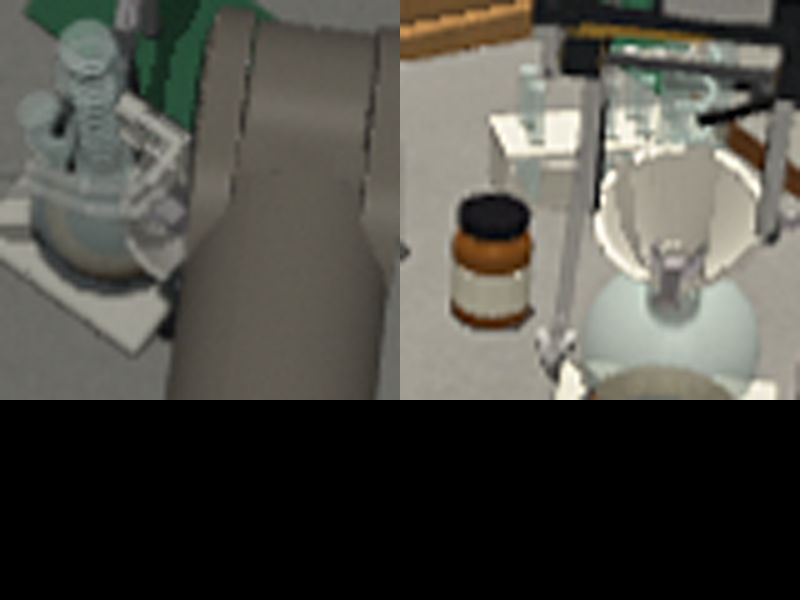

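The side crop shows the fingers open on both sides of the handle at (590,100) and (775,140), with the trough at (675,275). The jaws straddle the handle, so I descend and grip.

{"name": "jog_arm", "arguments": {
  "xyz": [
    [0, 0, 0.02],
    [0, 0, 0.02],
    [0, 0, 0.015],
    [0, 0, 0.01],
    [0, 0, 0],
    [0, 0, 0],
    [0, 0, 0],
    [0, 0, 0],
    [0, 0, 0],
    [0, 0, 0],
    [0, 0, 0],
    [0, 0, 0]
  ],
  "turn": [0, 0, 0, 0, 0, 0, 0, 0, 0, 0, 0, 0],
  "claw": [-1, -1, -1, -1, -1, 1, 1, 1, 1, 1, 1, 1],
  "force": 40
}}

```text
t: 5.9
position: [0.6013, -0.074, 0.2355]
tcp_rot: [-0.0, -0.426, 0.905, -0.0]
force: [-0.9, -1.3, -0.3]
gripper_width: 0.443
```

```bash
python3 - <<'E'
from h import *
o=status.observe();print(o['position'],o['gripper_width'],o['force'])
t=snap('top')
for v in range(95,135,4): print(v,[tuple((pt(t,u,v)*1000).astype(int)) for u in (258,262,264,266,268,272)])
E
```

```text
[ 0.60126146 -0.07404029  0.23550373] 0.44340084512255884 [-0.880861   -1.3060966  -0.28188751]
95 [(np.int64(889), np.int64(2), np.int64(14)), (np.int64(892), np.int64(-14), np.int64(3)), (np.int64(890), np.int64(-22), np.int64(9)), (np.int64(887), np.int64(-31), np.int64(17)), (np.int64(890), np.int64(-40), np.int64(7)), (np.int64(887), np.int64(-57), np.int64(17))]
99 [(np.int64(870), np.int64(3), np.int64(15)), (np.int64(869), np.int64(-13), np.int64(18)), (np.int64(869), np.int64(-22), np.int64(17)), (np.int64(872), np.int64(-31), np.int64(8)), (np.int64(871), np.int64(-39), np.int64(9)), (np.int64(870), np.int64(-56), np.int64(11))]
103 [(np.int64(852), np.int64(3), np.int64(16)), (np.int64(853), np.int64(-13), np.int64(11)), (np.int64(853), np.int64(-22), np.int64(13)), (np.int64(852), np.int64(-30), np.int64(13)), (np.int64(855), np.int64(-39), np.int64(4)), (np.int64(852), np.int64(-56), np.int64(14))]
107 [(np.int64(835), np.int64(3), np.int64(15)), (np.int64(836), np.int64(-13), np.int64(11)), (np.int64(836), np.int64(-21), np.int64(10)), (np.int64(835), np.int64(-30), np.
[... 1107 characters left out ...]
592), np.int64(-19), np.int64(670)), (np.int64(592), np.int64(-25), np.int64(667)), (np.int64(593), np.int64(-35), np.int64(665))]
127 [(np.int64(639), np.int64(2), np.int64(441)), (np.int64(687), np.int64(-10), np.int64(251)), (np.int64(581), np.int64(-14), np.int64(669)), (np.int64(580), np.int64(-19), np.int64(674)), (np.int64(580), np.int64(-24), np.int64(671)), (np.int64(581), np.int64(-35), np.int64(667))]
131 [(np.int64(643), np.int64(3), np.int64(372)), (np.int64(677), np.int64(-10), np.int64(228)), (np.int64(569), np.int64(-13), np.int64(676)), (np.int64(570), np.int64(-19), np.int64(669)), (np.int64(569), np.int64(-24), np.int64(673)), (np.int64(570), np.int64(-35), np.int64(667))]
```

{"name": "jog_arm", "arguments": {
  "xyz": [
    [0, 0, 0],
    [0, 0, 0],
    [0, 0, 0],
    [0, 0, 0],
    [0, 0, 0],
    [0, 0, 0],
    [0, 0, 0],
    [0, 0, 0]
  ],
  "turn": [0, 0, 0, 0, 0, 0, 0, 0],
  "claw": [1, 1, 1, 1, 1, 1, 1, 1],
  "force": 40
}}

```text
t: 6.75
position: [0.6012, -0.074, 0.2354]
tcp_rot: [-0.0, -0.426, 0.905, 0.0]
force: [-2.3, 0.2, 0.5]
gripper_width: 0.123
```

{"name": "jog_arm", "arguments": {
  "xyz": [
    [0, 0, -0.01],
    [0, 0, -0.015],
    [0.005, 0, -0.015],
    [0.005, 0, -0.015],
    [0.01, 0, -0.015],
    [0.02, 0, -0.005],
    [0.03, 0, 0],
    [0.03, 0, 0],
    [0.03, 0, 0],
    [0.03, 0, 0],
    [0, 0, 0],
    [0, 0, 0]
  ],
  "turn": [0, 0, 0, 0, 0, 0, 0, 0, 0, 0, 0, 0],
  "claw": [1, 1, 1, 1, 1, 1, 1, 1, 1, 1, 1, 1]
}}

```text
t: 7.95
position: [0.5097, -0.1857, 0.3099]
tcp_rot: [-0.0, -0.425, 0.905, 0.001]
force: [0.6, 0.4, -0.2]
gripper_width: 0.12
```

```bash
python3 - <<'E'
from h import *
o=status.observe();print(o['position'],o['gripper_width'],o['force'],o['q'].round(2))
s=snap('side')
cv2.imwrite('pics/c4.png',cv2.resize(s['frame'][110:290,200:440,::-1],(800,600),interpolation=cv2.INTER_CUBIC))
E
```

```text
[ 0.5096896  -0.18572811  0.30987658] 0.12008778998851928 [ 0.55463063  0.3525611  -0.23079632] [-0.08  0.12  0.34  1.78 -0.05  1.24  2.73]
```

View pics/c4.png

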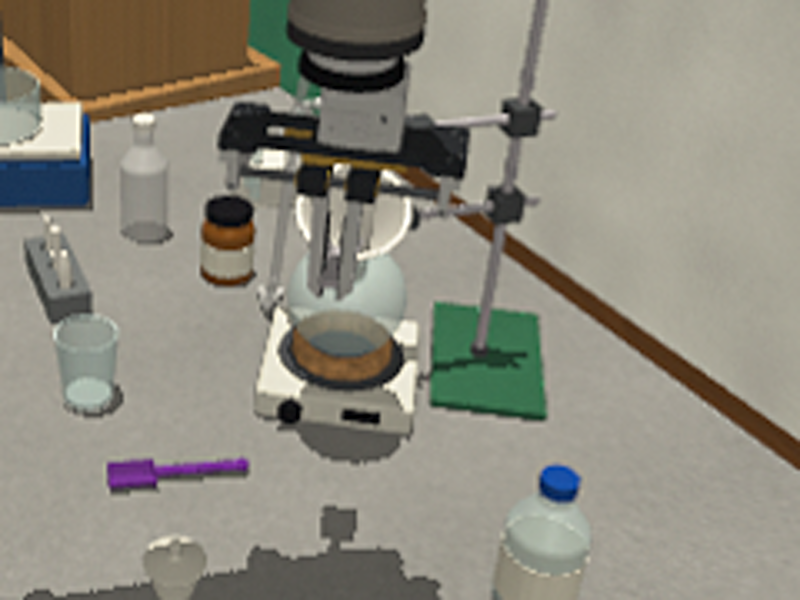

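{"name": "jog_arm", "arguments": {
  "xyz": [
    [0, 0, 0],
    [0, 0, 0],
    [0, 0, 0],
    [0, 0, 0],
    [0, 0, 0],
    [0, 0, 0],
    [0, 0, 0],
    [0.01, -0.03, 0],
    [0.01, -0.03, 0],
    [0.01, -0.03, 0],
    [0.01, -0.03, 0],
    [0.005, -0.028, 0]
  ],
  "turn": [0.132, 0.132, 0.132, 0.132, 0.132, 0.132, 0.132, 0, 0, 0, 0, 0],
  "claw": [1, 1, 1, 1, 1, 1, 1, 1, 1, 1, 1, 1]
}}

```text
t: 9.2
position: [0.4593, -0.3304, 0.3096]
tcp_rot: [-0.001, 0.021, 1.0, 0.0]
force: [0.5, 0.3, 0.8]
gripper_width: 0.118
```

```bash
python3 - <<'E'
from h import *
o=status.observe();print(o['position'],o['tcp_rot'],o['gripper_width'],o['q'].round(2))
s=snap('side');t=snap('top')
im=np.zeros((600,800,3),np.uint8)
im[:,:400]=cv2.resize(s['frame'][200:350,260:360,::-1],(400,600),interpolation=cv2.INTER_CUBIC)
im[:,400:]=cv2.resize(t['frame'][100:220,290:370,::-1],(400,600),interpolation=cv2.INTER_CUBIC)
cv2.imwrite('pics/c5.png',im)
E
```

```text
[ 0.45926038 -0.33035152  0.30958332] [-8.54393806e-04  2.06717949e-02  9.99785845e-01  4.58825957e-04] 0.11776626944374773 [ 0.05  0.18  0.54  1.75 -0.09  1.25  2.14]
```

View pics/c5.png

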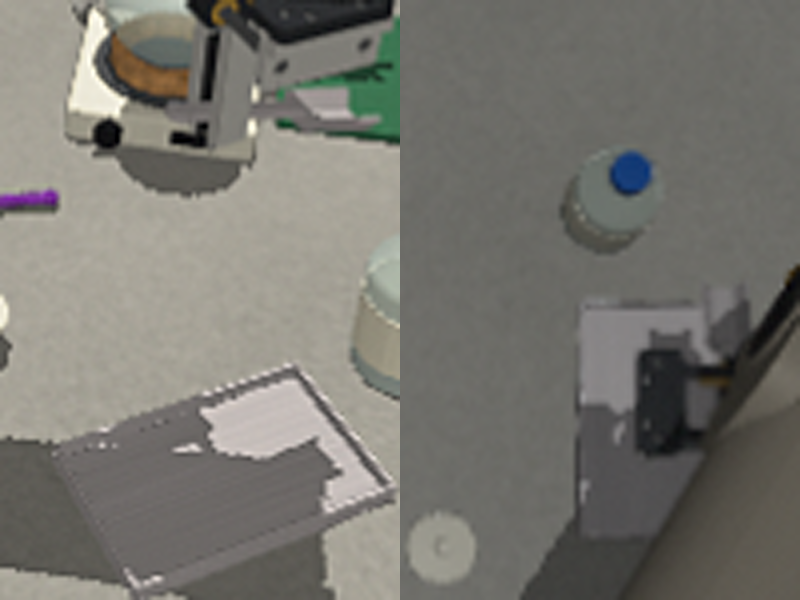

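The scoop is held about level, with its trough at (340,110) in the side crop and over the tray. I lower it into the tray.

{"name": "jog_arm", "arguments": {
  "xyz": [
    [0, 0, 0.04],
    [0, 0, 0.04],
    [0, 0, 0.04],
    [0, 0, 0.04],
    [0, 0, 0.04],
    [0, 0, 0.03],
    [0, 0, 0.02],
    [0, 0, 0.015],
    [0, 0, 0.01],
    [0, 0, 0.005],
    [0, 0, 0],
    [0, 0, 0]
  ],
  "turn": [0, 0, 0, 0, 0, 0, 0, 0, 0, 0, 0, 0],
  "claw": [1, 1, 1, 1, 1, 1, 1, 1, 1, 1, 1, 1]
}}

```text
t: 10.5
position: [0.459, -0.3303, 0.0303]
tcp_rot: [-0.0, 0.022, 1.0, 0.0]
force: [-0.1, -0.7, 1.1]
gripper_width: 0.12
```

{"name": "jog_arm", "arguments": {
  "xyz": [
    [0, 0, 0.005],
    [0, 0, 0.005],
    [0, 0, 0.004],
    [0, 0, 0.003],
    [0, 0, 0],
    [0, 0, 0]
  ],
  "turn": [0, 0, 0, 0, 0, 0],
  "claw": [1, 1, 1, 1, 1, 1],
  "force": 15
}}

```text
t: 11.1
position: [0.4584, -0.3301, 0.0125]
tcp_rot: [-0.001, 0.022, 1.0, 0.001]
force: [0.0, -0.2, 0.4]
gripper_width: 0.125
```

{"name": "jog_arm", "arguments": {
  "xyz": [
    [0, 0, 0.004],
    [0, 0, 0],
    [0, 0, 0],
    [0, 0, 0],
    [0, 0, 0],
    [0, 0, 0],
    [0, 0, 0],
    [0, 0, -0.02],
    [0, 0, -0.04],
    [0, 0, -0.05],
    [0, 0, -0.05],
    [0, 0, 0]
  ],
  "turn": [0, 0, 0, 0, 0, 0, 0, 0, 0, 0, 0, 0],
  "claw": [1, 1, 0.4, 0.4, 0.4, 0.4, 0.4, 0.4, 0.4, 0.4, 0.4, 0.4]
}}

```text
t: 12.3
position: [0.4611, -0.3322, 0.1747]
tcp_rot: [0.003, 0.022, 1.0, -0.001]
force: [-0.0, -0.9, -0.9]
gripper_width: 0.298
```

```bash
python3 - <<'E'
from h import *
o=status.observe();print(o['position'],o['gripper_width'],o['force'])
s=snap('side')
cv2.imwrite('pics/c6.png',cv2.resize(s['frame'][250:370,255:375,::-1],(600,600),interpolation=cv2.INTER_CUBIC))
E
```

```text
[ 0.46109087 -0.33222321  0.17466555] 0.2981910231152382 [-0.01124411 -0.87182892 -0.91703616]
```

View pics/c6.png

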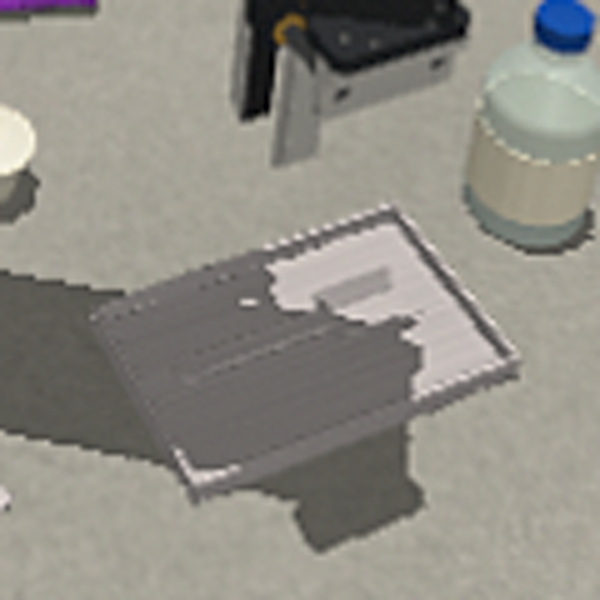

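The scoop lies in the tray: trough at (385,290), handle along (190,380) to (330,330). I clear out and go to the rack with the jaws along rack x. I will tilt the bar by gripping it at its thickest point and pivoting it against the well wall.

{"name": "jog_arm", "arguments": {
  "xyz": [
    [0, 0, -0.045],
    [0, 0, -0.045],
    [0, 0, -0.045],
    [0, 0, -0.045],
    [0, 0, -0.045],
    [0, 0, 0],
    [0, 0, 0],
    [0, 0, 0],
    [0, 0, 0],
    [0, 0, 0],
    [0, 0, 0],
    [0, 0, 0]
  ],
  "turn": [0.1375, 0.1375, 0.1375, 0.1375, 0.1375, 0.1375, 0.1375, 0.1375, 0.1375, 0.1375, 0.1375, 0.1375],
  "claw": [-0.1, -0.1, -0.1, -0.1, -0.1, -0.1, -0.1, -0.1, -0.1, -0.1, -0.1, -0.1]
}}

```text
t: 13.55
position: [0.459, -0.3303, 0.3923]
tcp_rot: [-0.002, 0.751, 0.66, -0.001]
force: [-0.3, 0.9, -0.1]
gripper_width: 0.551
```

{"name": "jog_arm", "arguments": {
  "xyz": [
    [0.04, 0, 0],
    [0.04, 0, 0],
    [0.04, 0, 0],
    [0.04, 0, 0],
    [0.04, 0, 0],
    [0.04, 0, 0],
    [0.04, 0, 0],
    [0.04, 0, 0],
    [0.04, 0, 0],
    [0.04, 0, 0],
    [0.04, 0, 0],
    [0.04, 0, 0]
  ],
  "turn": [0, 0, 0, 0, 0, 0, 0, 0, 0, 0, 0, 0],
  "claw": [-0.1, -0.1, -0.1, -0.1, -0.1, -0.1, -0.1, -0.1, -0.1, -0.1, -0.1, -0.1]
}}

```text
t: 14.75
position: [0.5177, 0.1475, 0.3929]
tcp_rot: [-0.001, 0.749, 0.662, -0.001]
force: [1.0, -0.1, 1.3]
gripper_width: 0.55
```

{"name": "jog_arm", "arguments": {
  "xyz": [
    [0.03, -0.014, 0],
    [0.03, -0.014, 0],
    [0.03, -0.014, 0],
    [0.03, -0.014, 0],
    [0.03, -0.014, 0],
    [0, 0, 0],
    [0, 0, 0]
  ],
  "turn": [0, 0, 0, 0, 0, 0, 0],
  "claw": [-0.1, -0.1, -0.1, -0.1, -0.1, -0.1, -0.1]
}}

```text
t: 15.45
position: [0.4666, 0.3036, 0.393]
tcp_rot: [-0.001, 0.749, 0.663, -0.001]
force: [0.6, -1.1, 0.1]
gripper_width: 0.546
```

```bash
python3 - <<'E'
from h import *
o=status.observe();print(o['position'],o['tcp_rot'],o['gripper_width'],o['q'].round(2))
t=snap('top')
# scoop in tray: height above tray floor
H=[[int(1000*pt(t,u,v)[2]) for u in range(328,352,2)] for v in range(160,210,3)]
for r in H: print(r)
E
```

```text
[0.46658783 0.30360497 0.39304885] [-0.00094422  0.74879071  0.66280485 -0.00114128] 0.5460812381461412 [-0.87  0.11  0.21  1.62 -0.03  1.42 -0.79]
[15, 14, 14, 17, 4, -3, 2, -3, -3, -3, 2, 2]
[4, 0, -6, 2, 10, 6, 0, 0, 2, 9, -2, 2]
[5, 1, 3, 4, 0, 0, 0, -1, 4, 3, 0, 0]
[5, 4, 8, 1, 11, 8, 6, 23, 6, 3, -3, 3]
[1, -3, 3, -3, 7, 4, 4, 12, -2, 2, -1, 6]
[10, 2, 4, 6, 16, 4, 2, 10, 4, 7, 2, 2]
[5, -3, 0, 6, 8, 6, 6, 15, 2, -2, 0, 4]
[3, 5, 8, 4, 0, 20, 11, 0, 3, 5, 4, 3]
[-5, 9, -1, -1, 1, 7, 14, 9, 2, -3, 1, -2]
[2, 2, -7, 0, 8, 18, 10, 4, 4, 2, 5, 0]
[-3, -4, 8, 0, -2, 16, 17, 3, 0, 4, 2, -3]
[6, 0, 0, 0, 7, 9, 11, 0, 0, 3, -6, 1]
[2, 4, 3, -4, 8, 13, 15, -6, -1, 0, 2, 3]
[-1, 7, 0, 2, -5, 12, 15, 1754, 4, -3, -2, 3]
[5, -5, 0, 4, 9, 12, 12, 0, 5, 9, 0, 9]
[1, 3, 4, 1, 2, 0, 5, 4, 4, 4, 4, 8]
[-8, 0, -2, 5, 1, 0, -3, 0, 0, -2, -2, 6]
```

Top-view depth shows the scoop flat in the tray, rows 169 to 203 inside the tray's 162 to 208. Now I descend on the oval bar.

{"name": "jog_arm", "arguments": {
  "xyz": [
    [0.009, 0.0015, 0.03],
    [0, 0, 0.04],
    [0, 0, 0.04],
    [0, 0, 0.04],
    [0, 0, 0.04],
    [0, 0, 0.04],
    [0, 0, 0.03],
    [0, 0, 0.02],
    [0, 0, 0.01],
    [0, 0, 0],
    [0, 0, 0]
  ],
  "turn": [0, 0, 0, 0, 0, 0, 0, 0, 0, 0, 0],
  "claw": [-0.1, -0.1, -0.1, -0.1, -0.1, -0.1, -0.1, -0.1, -0.1, -0.1, -0.1]
}}

```text
t: 16.6
position: [0.4698, 0.3122, 0.1052]
tcp_rot: [-0.001, 0.75, 0.662, 0.0]
force: [-0.4, -0.6, 0.6]
gripper_width: 0.55
```

```bash
python3 - <<'E'
from h import *
o=status.observe();print(o['position'],o['gripper_width'])
s=snap('side')
cv2.imwrite('pics/c7.png',cv2.resize(s['frame'][160:210,195:245,::-1],(600,600),interpolation=cv2.INTER_CUBIC))
E
```

```text
[0.46979026 0.3121826  0.10517878] 0.550325071886033
```

View pics/c7.png

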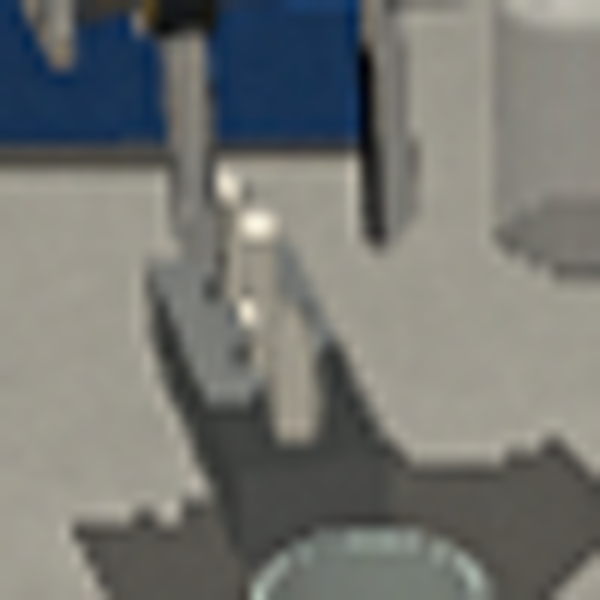

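The bar, at (290,330), stands centred between the fingertips at (195,240) and (375,240). I go down and grip gently.

{"name": "jog_arm", "arguments": {
  "xyz": [
    [0, 0, 0.025],
    [0, 0, 0.02],
    [0, 0, 0.012],
    [0, 0, 0.0065],
    [0, 0, 0],
    [0, 0, 0],
    [0, 0, 0],
    [0, 0, 0],
    [0, 0, 0],
    [0, 0, 0],
    [0, 0, 0],
    [0, 0, 0]
  ],
  "turn": [0, 0, 0, 0, 0, 0, 0, 0, 0, 0, 0, 0],
  "claw": [-0.1, -0.1, -0.1, -0.1, -0.1, 0.9, 0.9, 0.9, 0.9, 0.9, 0.9, 0.9],
  "force": 8
}}

```text
t: 17.85
position: [0.4691, 0.3126, 0.041]
tcp_rot: [-0.001, 0.749, 0.662, 0.0]
force: [0.1, -0.5, 3.4]
gripper_width: 0.178
```

{"name": "jog_arm", "arguments": {
  "xyz": [
    [0, 0, 0],
    [0, 0, 0],
    [0, 0, 0]
  ],
  "turn": [0, 0, 0],
  "claw": [1, 1, 1]
}}

```text
t: 18.15
position: [0.4691, 0.3125, 0.041]
tcp_rot: [-0.001, 0.749, 0.662, 0.0]
force: [-0.4, 1.0, 4.4]
gripper_width: 0.185
```

{"name": "jog_arm", "arguments": {
  "xyz": [
    [0, 0, -0.004],
    [0, 0, -0.004],
    [0, 0, 0],
    [-0.002, 0, 0],
    [-0.002, 0, 0],
    [-0.002, 0, 0],
    [-0.002, 0, 0],
    [-0.001, 0, 0],
    [0, 0, 0],
    [0, 0, 0]
  ],
  "turn": [0, 0, 0, 0, 0, 0, 0, 0, 0, 0],
  "claw": [1, 1, 1, 1, 1, 1, 1, 1, 1, 1]
}}

```text
t: 19.15
position: [0.468, 0.3035, 0.0489]
tcp_rot: [-0.001, 0.749, 0.662, -0.0]
force: [0.2, 0.7, -1.1]
gripper_width: 0.183
```

{"name": "jog_arm", "arguments": {
  "xyz": [
    [0, 0, 0],
    [0, 0, -0.01],
    [0, 0, -0.02],
    [0, 0, -0.03],
    [0, 0, -0.04],
    [0, 0, -0.04],
    [0, 0, -0.04],
    [0, 0, -0.04],
    [0, 0, -0.03],
    [0, 0, 0]
  ],
  "turn": [0, 0, 0, 0, 0, 0, 0, 0, 0, 0],
  "claw": [1, 1, 1, 1, 1, 1, 1, 1, 1, 1],
  "force": 20
}}

```text
t: 20.15
position: [0.4697, 0.3039, 0.3039]
tcp_rot: [-0.001, 0.749, 0.662, 0.003]
force: [0.5, 0.3, -0.8]
gripper_width: 0.175
```

{"name": "jog_arm", "arguments": {
  "xyz": [
    [0, 0, 0],
    [0, 0, 0],
    [0, 0, 0],
    [0, 0, 0],
    [0, 0, 0],
    [0, 0, 0],
    [0, 0, 0],
    [0, 0, 0],
    [0, 0, 0],
    [0, 0, 0]
  ],
  "turn": [-0.13, -0.13, -0.13, -0.13, -0.13, -0.13, -0.13, -0.13, 0, 0],
  "claw": [1, 1, 1, 1, 1, 1, 1, 1, 1, 1]
}}

```text
t: 21.15
position: [0.4682, 0.3029, 0.2987]
tcp_rot: [-0.001, 0.323, 0.946, 0.0]
force: [0.6, -0.7, -1.3]
gripper_width: 0.176
```

```bash
python3 - <<'E'
from h import *
o=status.observe();print(o['position'],o['tcp_rot'],o['gripper_width'],o['q'].round(2))
s=snap('side');u,v=proj(s,o['position']).round().astype(int);print(u,v)
cv2.imwrite('pics/c8.png',cv2.resize(s['frame'][v-25:v+25,u-25:u+25,::-1],(600,600),interpolation=cv2.INTER_CUBIC))
E
```

```text
[0.4681915  0.30290826 0.29874768] [-1.01552621e-03  3.23218079e-01  9.46323938e-01  2.14511275e-04] 0.1756419580115315 [-0.78  0.16  0.11  1.76 -0.02  1.22  0.24]
217 136
```

View pics/c8.png

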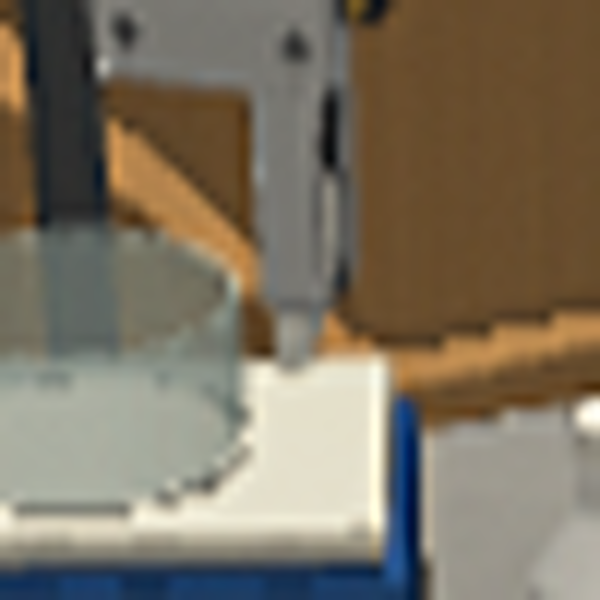

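The crop shows the bar held, its lower end at (292,365) below the fingertip and its upper end showing at (335,185) right of the finger. It tilts the right way, but only a little. I compare that with the predicted projections.

```bash
python3 - <<'E'
from h import *
s=load('side');o=status.observe();p=o['position'];n=o['tcp_rot'][1:3];n=n/np.linalg.norm(n)
x=np.array([2*n[0]**2-1,2*n[0]*n[1],0]);z=np.array([0,0,1.])
v0=np.array([217-25,136-25])
for g in(6,10):
  G=p+z*.019
  for th in(0,10,20,30):
    a=np.radians(th);ax=z*np.cos(a)-x*np.sin(a)
    b=G-ax*(.032+g/1000);T=G+ax*(.032-g/1000)
    print(g,th,'bot',((proj(s,b)-v0)*12).round(),'top',((proj(s,T)-v0)*12).round())
print('tip',(proj(s,p)-v0)*12)
f=s['frame'][132:146,208:226].astype(int)
for r in range(len(f)): print(132+r,f[r].sum(1).tolist())
E
```

```text
6 0 bot [307. 358.] top [298. 160.]
6 10 bot [286. 355.] top [313. 163.]
6 20 bot [266. 347.] top [327. 168.]
6 30 bot [246. 337.] top [341. 175.]
10 0 bot [307. 370.] top [299. 173.]
10 10 bot [284. 366.] top [311. 175.]
10 20 bot [262. 358.] top [323. 179.]
10 30 bot [241. 347.] top [335. 185.]
tip [304.36924321 300.60175904]
132 [383, 432, 467, 398, 393, 340, 350, 351, 350, 353, 311, 355, 222, 271, 234, 222, 224, 231]
133 [308, 349, 379, 461, 389, 372, 355, 352, 351, 355, 316, 356, 154, 258, 233, 228, 225, 230]
134 [322, 302, 285, 514, 400, 362, 356, 354, 355, 356, 350, 294, 120, 234, 230, 224, 225, 233]
135 [320, 313, 287, 445, 314, 309, 333, 344, 344, 347, 367, 281, 149, 216, 231, 226, 225, 234]
136 [318, 306, 355, 358, 215, 220, 302, 298, 294, 293, 308, 256, 184, 209, 230, 227, 223, 227]
137 [319, 365, 412, 332, 210, 176, 245, 377, 392, 352, 326, 362, 209, 198, 225, 230, 226, 233]
138 [337, 358, 375, 315, 221, 183, 218, 428, 441, 406, 352, 403, 345, 199, 197, 207, 207, 215]
139 [350, 342, 342, 304, 214, 170, 209, 417, 428, 392, 339, 362, 376, 311, 326, 190, 175, 184]
140 [366, 359, 354, 312, 280, 201, 199, 397, 397, 399, 379, 460, 470, 472, 484, 468, 362, 326]
141 [416, 410, 399, 379, 500, 588, 591, 452, 410, 510, 599, 633, 633, 631, 636, 678, 465, 389]
142 [432, 429, 420, 402, 562, 694, 693, 623, 600, 643, 674, 669, 666, 666, 673, 714, 472, 383]
143 [435, 384, 411, 398, 554, 673, 666, 667, 666, 661, 661, 657, 656, 655, 663, 708, 428, 296]
144 [471, 432, 373, 349, 554, 673, 659, 658, 655, 654, 654, 654, 654, 655, 661, 709, 384, 237]
145 [488, 483, 422, 315, 397, 663, 661, 654, 654, 653, 654, 654, 653, 654, 663, 714, 339, 228]
```

The observed lower end means about 6° of tilt. The bottom only met the leading wall at the end of the 9 mm move. I go back into the well and push further, about 20 mm from the well centre, which should give about 27°.

{"name": "jog_arm", "arguments": {
  "xyz": [
    [0.0026, 0, 0],
    [0, 0, 0],
    [0, 0, 0],
    [0, 0, 0],
    [0, 0, 0],
    [0, 0, 0],
    [0, 0, 0],
    [0, 0, 0],
    [0, 0, 0.04],
    [0, 0, 0.04],
    [0, 0, 0.04],
    [0, 0, 0]
  ],
  "turn": [0.13, 0.13, 0.13, 0.13, 0.13, 0.13, 0.13, 0.13, 0, 0, 0, 0],
  "claw": [1, 1, 1, 1, 1, 1, 1, 1, 1, 1, 1, 1]
}}

```text
t: 22.4
position: [0.4637, 0.3032, 0.1746]
tcp_rot: [-0.001, 0.75, 0.661, -0.004]
force: [0.3, -0.8, 0.1]
gripper_width: 0.176
```

{"name": "jog_arm", "arguments": {
  "xyz": [
    [0, 0, 0.04],
    [0, 0, 0.03],
    [0, 0, 0.01],
    [0, 0, 0],
    [0, 0, 0]
  ],
  "turn": [0, 0, 0, 0, 0],
  "claw": [1, 1, 1, 1, 1]
}}

```text
t: 22.9
position: [0.4669, 0.3057, 0.1008]
tcp_rot: [-0.001, 0.75, 0.662, 0.001]
force: [0.2, 0.2, 0.4]
gripper_width: 0.175
```

{"name": "jog_arm", "arguments": {
  "xyz": [
    [0, 0.0016, 0.015],
    [0, 0, 0.015],
    [0, 0, 0.012],
    [0, 0, 0.009],
    [0, 0, 0],
    [0, 0, 0]
  ],
  "turn": [0, 0, 0, 0, 0, 0],
  "claw": [1, 1, 1, 1, 1, 1]
}}

```text
t: 23.5
position: [0.4677, 0.3049, 0.048]
tcp_rot: [-0.001, 0.749, 0.662, -0.0]
force: [0.7, -0.9, -1.0]
gripper_width: 0.18
```

{"name": "jog_arm", "arguments": {
  "xyz": [
    [0, 0, -0.0015],
    [-0.002, 0, 0],
    [-0.002, 0, 0],
    [-0.002, 0, 0],
    [-0.002, 0, 0],
    [-0.002, 0, 0],
    [-0.002, 0, 0],
    [-0.002, 0, 0],
    [-0.0015, 0, 0],
    [0, 0, 0],
    [0, 0, 0]
  ],
  "turn": [0, 0, 0, 0, 0, 0, 0, 0, 0, 0, 0],
  "claw": [1, 1, 1, 1, 1, 1, 1, 1, 1, 1, 1],
  "force": 10
}}

```text
t: 24.6
position: [0.4656, 0.2895, 0.0493]
tcp_rot: [-0.001, 0.749, 0.662, -0.0]
force: [0.4, 0.3, 1.2]
gripper_width: 0.182
```

{"name": "jog_arm", "arguments": {
  "xyz": [
    [0, 0, 0],
    [0, 0, 0],
    [0, 0, -0.01],
    [0, 0, -0.02],
    [0, 0, -0.03],
    [0, 0, -0.03],
    [0, 0, -0.03],
    [0, 0, -0.04],
    [0, 0, -0.04],
    [0, 0, -0.04],
    [0, 0, -0.02],
    [0, 0, 0]
  ],
  "turn": [0, 0, 0, 0, 0, 0, 0, 0, 0, 0, 0, 0],
  "claw": [1, 1, 1, 1, 1, 1, 1, 1, 1, 1, 1, 1],
  "force": 20
}}

```text
t: 25.8
position: [0.4669, 0.2896, 0.3131]
tcp_rot: [-0.001, 0.749, 0.662, 0.002]
force: [0.4, 0.3, 0.4]
gripper_width: 0.175
```

{"name": "jog_arm", "arguments": {
  "xyz": [
    [0, 0, 0],
    [0, 0, 0],
    [0, 0, 0],
    [0, 0, 0],
    [0, 0, 0],
    [0, 0, 0],
    [0, 0, 0],
    [0, 0, 0],
    [0, 0, 0],
    [0, 0, 0]
  ],
  "turn": [-0.13, -0.13, -0.13, -0.13, -0.13, -0.13, -0.13, -0.13, 0, 0],
  "claw": [1, 1, 1, 1, 1, 1, 1, 1, 1, 1]
}}

```text
t: 26.8
position: [0.4657, 0.2889, 0.3089]
tcp_rot: [-0.001, 0.323, 0.946, 0.0]
force: [0.5, -0.8, -0.4]
gripper_width: 0.173
```

```bash
python3 - <<'E'
from h import *
s=snap('side');o=status.observe();p=o['position'];n=o['tcp_rot'][1:3];n=n/np.linalg.norm(n)
x=np.array([2*n[0]**2-1,2*n[0]*n[1],0]);z=np.array([0,0,1.]);print(p,x,o['gripper_width'])
u,v=proj(s,p).round().astype(int);v0=np.array([u-25,v-25])
G=p+z*.019
for th in(0,10,20,30,40):
    a=np.radians(th);ax=z*np.cos(a)-x*np.sin(a)
    print(th,'bot',((proj(s,G-ax*.042)-v0)*12).round(),'top',((proj(s,G+ax*.022)-v0)*12).round())
cv2.imwrite('pics/c9.png',cv2.resize(s['frame'][v-25:v+25,u-25:u+25,::-1],(600,600),interpolation=cv2.INTER_CUBIC))
E
```

```text
[0.46580991 0.28895054 0.30905562] [-0.7912294   0.61151945  0.        ] 0.17779185633384828
0 bot [303. 370.] top [295. 169.]
10 bot [280. 366.] top [307. 172.]
20 bot [257. 358.] top [319. 176.]
30 bot [236. 346.] top [331. 182.]
40 bot [216. 331.] top [342. 190.]
```

View pics/c9.png

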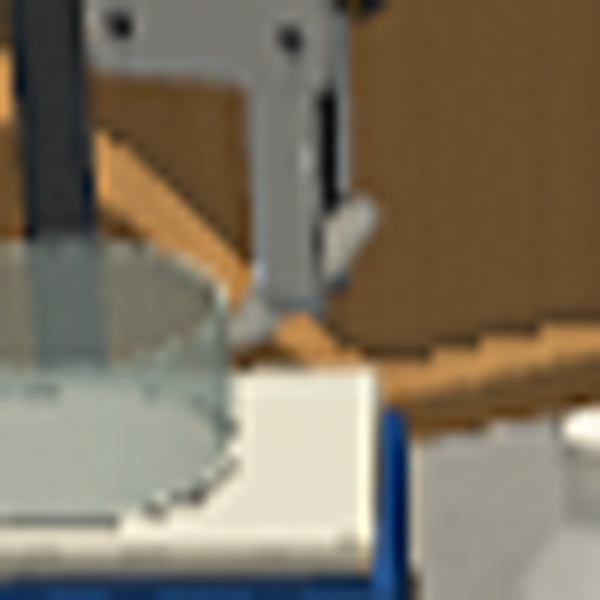

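The crop shows the bar clearly tilted, top at (366,207) and lower end at (240,335), roughly 38°. That is usable (28±20°), but I measure it better with depth before deciding.

```bash
python3 - <<'E'
from h import *
s=load('side');o=status.observe();p=o['position'];n=o['tcp_rot'][1:3];n=n/np.linalg.norm(n)
x=np.array([2*n[0]**2-1,2*n[0]*n[1],0]);z=np.array([0,0,1.]);y=np.cross(-z,x)
G=p+z*.019
u,v=proj(s,G).round().astype(int)
print('G',proj(s,G),'y',y)
for r in range(v-8,v+12):
    L=[]
    for c in range(u-8,u+10):
        o0,rr=ray(s,c,r); k=((G-o0)@y)/(rr@y); q=o0+rr*k-G   # on bar's tilt plane
        d=pt(s,c,r)-G
        near=np.linalg.norm(d)<.06
        L.append('%3d,%3d%s%3d'%(q@x*1000,q[2]*1000,'*' if near else ' ',s['frame'][r,c].sum()//3))
    print(r,' '.join(L[3:]))
E
```

```text
G [217.80627691 129.97719553] y [ 0.61151945  0.7912294  -0.        ]
122  16, 28  80  12, 28*120   9, 28*117   5, 29*117   1, 29*116  -1, 30*139  -5, 30* 82  -9, 30* 14 -12, 31*114 -16, 31  82 -20, 31  73 -23, 32  74 -27, 32  77 -31, 32  75 -34, 33  76
123  16, 24  76  12, 24*119   9, 25*118   5, 25*117   1, 25*116  -1, 26*149  -5, 26* 84  -9, 27* 10 -12, 27*112 -16, 27  84 -20, 28  74 -23, 28  75 -27, 28  77 -31, 29  74 -34, 29  75
124  16, 20  74  13, 21*118   9, 21*117   5, 21*116   2, 22*116  -1, 22*133  -5, 22* 80  -9, 23* 11 -12, 23*113 -16, 24  84 -19, 24  73 -23, 24  74 -27, 25  76 -30, 25  77 -34, 25  77
125  16, 17  75  13, 17*121   9, 17*118   5, 18*116   2, 18*117  -1, 18*124  -5, 19* 95  -8, 19* 17 -12, 19*110 -16, 20  81 -19, 20  71 -23, 21  72 -27, 21  75 -30, 21  75 -34, 22  75
126  17, 13  65  13, 13*121   9, 14*118   6, 14*117   2, 14*117  -1, 15*127  -5, 15*100  -8, 15* 14 -12, 16* 72 -16, 16* 99 -19, 16*106 -23, 17  75 -27, 17  74 -30, 18  76 -34, 18  74
127  17,  9  59  13,  9*121   9, 10*118   6, 10*117   2, 10*117  -1, 11*122  -4, 11* 95  -8, 12* 49 -12, 12*12
[... 1949 characters left out ...]
  78   8,-31 111   4,-31 133   0,-30 134  -3,-30 133  -6,-30 113 -10,-29  65 -14,-29  66 -18,-28  69 -21,-28  70 -25,-28  71 -29,-27  70 -33,-27  71
139  19,-36  67  15,-36  53  12,-36  54   8,-35  66   4,-35  91   0,-34 122  -3,-34 123  -6,-33 125 -10,-33 104 -14,-33 108 -18,-32  62 -21,-32  57 -25,-31  60 -29,-31  61 -32,-31  61
140  19,-40  62  16,-40 115  12,-39 119   8,-39 113   4,-39 113   0,-38 129  -2,-38 153  -6,-37 156 -10,-37 157 -14,-37 160 -17,-36 156 -21,-36 122 -25,-35 110 -29,-35 110 -32,-35 111
141  20,-44 194  16,-44 207  12,-43 207   8,-43 205   4,-43 204   1,-42 201  -2,-42 210  -6,-41 209 -10,-41 210 -14,-41 212 -17,-40 227 -21,-40 154 -25,-39 129 -29,-39 133 -32,-39 137
```

Depth and colour put the bar's middle near the pads' contact point, with about 41° of tilt. That is 13° off and too near the limit. I go back into the well and push the other way to ease it to about 28°.

{"name": "jog_arm", "arguments": {
  "xyz": [
    [0.006, 0, 0],
    [0, 0, 0],
    [0, 0, 0],
    [0, 0, 0],
    [0, 0, 0],
    [0, 0, 0.02],
    [0, 0, 0.04],
    [0, 0, 0.04],
    [0, 0, 0.04],
    [0, 0, 0.04],
    [0, 0, 0.03],
    [0, 0, 0]
  ],
  "turn": [0.13, 0.13, 0.13, 0.13, 0.13, 0.13, 0.13, 0.13, 0, 0, 0, 0],
  "claw": [1, 1, 1, 1, 1, 1, 1, 1, 1, 1, 1, 1]
}}

```text
t: 28.05
position: [0.4588, 0.2916, 0.0959]
tcp_rot: [-0.001, 0.75, 0.661, -0.003]
force: [0.2, -0.1, 0.1]
gripper_width: 0.176
```

{"name": "jog_arm", "arguments": {
  "xyz": [
    [0, 0, 0],
    [0, 0, 0]
  ],
  "turn": [0, 0],
  "claw": [1, 1]
}}

```text
t: 28.25
position: [0.4618, 0.2937, 0.1011]
tcp_rot: [-0.001, 0.75, 0.662, 0.001]
force: [-0.1, -0.7, -0.0]
gripper_width: 0.176
```

{"name": "jog_arm", "arguments": {
  "xyz": [
    [0.0015, 0.005, 0.02],
    [0, 0, 0.015],
    [0, 0, 0],
    [0, 0, 0]
  ],
  "turn": [0, 0, 0, 0],
  "claw": [1, 1, 1, 1]
}}

```text
t: 28.65
position: [0.4665, 0.2944, 0.0657]
tcp_rot: [-0.001, 0.749, 0.662, 0.001]
force: [-0.1, 0.2, -0.2]
gripper_width: 0.176
```

{"name": "jog_arm", "arguments": {
  "xyz": [
    [0, 0, 0.01],
    [0, 0, 0.0095],
    [0, 0, 0],
    [0.002, 0, 0],
    [0.002, 0, 0],
    [0.002, 0, 0],
    [0.002, 0, 0],
    [0.001, 0, 0],
    [0, 0, 0],
    [0, 0, 0]
  ],
  "turn": [0, 0, 0, 0, 0, 0, 0, 0, 0, 0],
  "claw": [1, 1, 1, 1, 1, 1, 1, 1, 1, 1],
  "force": 10
}}

```text
t: 29.65
position: [0.4671, 0.303, 0.0449]
tcp_rot: [-0.001, 0.749, 0.662, -0.0]
force: [0.8, -0.0, 0.3]
gripper_width: 0.179
```

{"name": "jog_arm", "arguments": {
  "xyz": [
    [0, 0, 0],
    [0, 0, 0],
    [0, 0, -0.01],
    [0, 0, -0.02],
    [0, 0, -0.03],
    [0, 0, -0.03],
    [0, 0, -0.03],
    [0, 0, -0.04],
    [0, 0, -0.04],
    [0, 0, -0.04],
    [0, 0, -0.02],
    [0, 0, 0]
  ],
  "turn": [0, 0, 0, 0, 0, 0, 0, 0, 0, 0, 0, 0],
  "claw": [1, 1, 1, 1, 1, 1, 1, 1, 1, 1, 1, 1],
  "force": 20
}}

```text
t: 30.85
position: [0.4684, 0.3032, 0.3088]
tcp_rot: [-0.001, 0.749, 0.662, 0.003]
force: [0.5, -0.2, -0.5]
gripper_width: 0.173
```

{"name": "jog_arm", "arguments": {
  "xyz": [
    [0, 0, 0],
    [0, 0, 0],
    [0, 0, 0],
    [0, 0, 0],
    [0, 0, 0],
    [0, 0, 0],
    [0, 0, 0],
    [0, 0, 0],
    [0, 0, 0],
    [0, 0, 0]
  ],
  "turn": [-0.13, -0.13, -0.13, -0.13, -0.13, -0.13, -0.13, -0.13, 0, 0],
  "claw": [1, 1, 1, 1, 1, 1, 1, 1, 1, 1]
}}

```text
t: 31.85
position: [0.4673, 0.3024, 0.3045]
tcp_rot: [-0.001, 0.323, 0.946, 0.0]
force: [-0.0, -0.1, 0.6]
gripper_width: 0.178
```

```bash
python3 - <<'E'
from h import *
s=snap('side');o=status.observe();p=o['position'];n=o['tcp_rot'][1:3];n=n/np.linalg.norm(n)
x=np.array([2*n[0]**2-1,2*n[0]*n[1],0]);z=np.array([0,0,1.]);y=np.cross(-z,x)
G=p+z*.019;print(p,o['gripper_width'])
u,v=proj(s,G).round().astype(int)
for r in range(v-8,v+13):
    L=[]
    for c in range(u-9,u+9):
        o0,rr=ray(s,c,r); k=((G-o0)@y)/(rr@y); q=o0+rr*k-G
        near=np.linalg.norm(pt(s,c,r)-G)<.06
        L.append('%3d,%3d%s%3d'%(q@x*1000,q[2]*1000,'*' if near else ' ',s['frame'][r,c].sum()//3))
    print(r,' '.join(L))
E
```

```text
[0.46731508 0.3024381  0.30457405] 0.17402897604519232
122  31, 26  70  28, 26  71  24, 26  70  20, 27  69  16, 27  76  13, 28*120   9, 28*119   5, 28*117   2, 29*116  -1, 29*144  -5, 29* 83  -9, 30* 10 -12, 30*112 -16, 30  85 -20, 31  73 -23, 31  75 -27, 31  75 -31, 32  77
123  32, 22  69  28, 22  70  24, 23  72  20, 23  70  17, 23  67  13, 24*120   9, 24*117   5, 24*116   2, 25*117  -1, 25*131  -5, 26* 95  -8, 26* 17 -12, 26*112 -16, 27  85 -19, 27  73 -23, 27  74 -27, 28  75 -31, 28  77
124  32, 18  68  28, 19  70  24, 19  73  21, 19  70  17, 20  50  13, 20*120   9, 20*119   6, 21*115   2, 21*117  -1, 21*125  -5, 22*101  -8, 22* 14 -12, 23* 87 -16, 23  82 -19, 23  71 -23, 24  74 -27, 24  74 -30, 24  77
125  32, 14  66  28, 15  69  24, 15  72  21, 15  71  17, 16  53  13, 16*120  10, 17*118   6, 17*117   2, 17*118  -1, 18*122  -4, 18* 97  -8, 18*  9 -12, 19*106 -16, 19*130 -19, 19  87 -23, 20  72 -27, 20  74 -30, 21  79
126  32, 11  66  28, 11  65  25, 11  71  21, 12  70  17, 12  61  13, 12*121  10, 13*119   6, 13*117   2, 13*117  -1, 14*121  -4, 14* 92  -8, 15*111 -12, 15*148 -15, 
[... 2874 characters left out ...]
 108 -21,-33  62 -25,-33  58 -29,-32  63
140  35,-43 121  32,-43 118  28,-42 117  24,-42 101  20,-42  89  16,-41  64  12,-41 113   8,-40 118   5,-40 112   1,-40 113  -2,-39 129  -6,-39 153 -10,-38 154 -13,-38 158 -17,-38 161 -21,-37 155 -25,-37 120 -29,-36 110
141  36,-47 140  32,-47 136  28,-46 133  24,-46 126  20,-46 164  16,-45 192  13,-45 207   9,-44 206   5,-44 205   1,-44 203  -2,-43 202  -6,-43 210  -9,-42 209 -13,-42 209 -17,-42 212 -21,-41 226 -25,-41 155 -28,-40 129
142  36,-51 144  32,-51 142  28,-50 138  24,-50 134  20,-50 188  17,-49 229  13,-49 227   9,-48 225   5,-48 224   1,-48 224  -2,-47 223  -5,-47 222  -9,-46 222 -13,-46 222 -17,-45 224 -21,-45 237 -24,-45 157 -28,-44 129
```

The bar now measures about 33°, with its middle 11 mm above the TCP and 1.5 mm towards tool +x. That is good enough. Before going over the funnel I measure the connectors' reach and the funnel's rim again, now that the scoop is gone.

```bash
python3 - <<'E'
from h import *
t=snap('top')
P=[];UV=[]
for v in range(95,165):
    for u in range(215,300): P.append(pt(t,u,v));UV.append((u,v))
P=np.array(P);UV=np.array(UV);col=t['frame'][UV[:,1],UV[:,0]].astype(int)
# condenser axis: top ring points z>.47
m=P[:,2]>.46;print('cond',m.sum(),P[m].mean(0),np.median(P[m],0))
O=np.array([.699,.049]);d=np.array([-.637,-.771]);e=np.array([-.771,.637])
R=np.c_[(P[:,:2]-O)@d,(P[:,:2]-O)@e,P[:,2]]
m=(R[:,2]>.33)&(R[:,2]<.47)&(R[:,0]>.04)&(np.abs(R[:,1])<.12)
for q,c,k in sorted(zip((R[m]*1000).astype(int).tolist(),UV[m].tolist(),col[m].tolist()),reverse=True)[:25]: print(q,c,k)
# rim fit: points near the plane of the mouth
az=d; nrm=np.array([d[0]*.469,d[1]*.469,.883])
from scipy.optimize import least_squares
M=np.array([.646,-.017,.267])
h=(P-M)@nrm; r=np.linalg.norm(P-M-h[:,None]*nrm,axis=1)
m=(np.abs(h)<.008)&(r>.042)&(r<.06)
Q=P[m];print('rim',m.sum())
ex=np.array([-d[0]*.883,-d[1]*.883,.469]);ey=np.array([*e,0])
a=(Q-M)@ex;b=(Q-M)@ey
f=least_squares(lambda p:np.hypot(a-p[0],b-p[1])-p[2],[0,0,.05],loss='soft_l1',f_scale=.002);print(f.x,'h',np.median(h[m]))
print('new M',M+f.x[0]*ex+f.x[1]*ey)
E
```

```text
cond 200 [0.64480352 0.04444189 0.64676215] [0.68691738 0.04885834 0.50882469]
[76, 32, 374] [256, 136] [116, 114, 106]
[76, 26, 370] [257, 135] [107, 106, 99]
[76, 25, 436] [257, 130] [101, 100, 94]
[76, 15, 377] [259, 132] [88, 87, 81]
[75, 34, 436] [255, 132] [107, 107, 101]
[75, 18, 439] [258, 128] [136, 134, 127]
[75, 13, 436] [259, 127] [141, 140, 132]
[74, 28, 429] [256, 131] [117, 115, 108]
[74, 27, 440] [256, 130] [145, 144, 136]
[74, 24, 374] [257, 134] [118, 117, 112]
[74, 23, 439] [257, 129] [126, 127, 121]
[74, 19, 371] [258, 133] [97, 97, 93]
[74, 8, 432] [260, 126] [104, 103, 96]
[74, 7, 440] [260, 125] [141, 140, 131]
[73, 34, 374] [255, 136] [104, 104, 98]
[73, 32, 438] [255, 131] [144, 143, 135]
[73, 28, 371] [256, 135] [105, 104, 97]
[73, 17, 378] [258, 132] [101, 101, 94]
[73, 11, 441] [259, 126] [150, 150, 141]
[73, 6, 371] [260, 130] [96, 96, 89]
[73, 0, 379] [261, 128] [100, 98, 91]
[72, 43, 373] [253, 138] [99, 99, 94]
[72, 38, 369] [254, 137] [114, 116, 111]
[72, 36, 435] [254, 132] [98, 97, 92]
[72, 30, 443] [255, 130] [161, 160, 153]
rim 165
[0.00458113 0.00281586 0.05131024] h -0.0010847528090247313
new M [ 0.64640573 -0.01208749  0.26914855]
```

The hose tubes reach d = 76 mm from the rig axis at z about 0.373 and 0.437. I will hold the TCP about 115 mm out, giving about 2 mm of clearance to the gripper body. The bar middle will then sit near funnel (-27, 0, +14) mm.

{"name": "jog_arm", "arguments": {
  "xyz": [
    [0, 0, -0.01],
    [0, 0, -0.01],
    [0, 0, -0.01],
    [0, 0, -0.01],
    [0, 0, -0.01],
    [0, 0, -0.01],
    [0, 0, -0.01],
    [0, 0, -0.01],
    [0, 0, -0.01],
    [0, 0, 0],
    [0, 0, 0],
    [0, 0, 0]
  ],
  "turn": [0.1337, 0.1337, 0.1337, 0.1337, 0.1337, 0.1337, 0.1337, 0.1337, 0.1337, 0.1337, 0.1337, 0.1337],
  "claw": [1, 1, 1, 1, 1, 1, 1, 1, 1, 1, 1, 1]
}}

```text
t: 33.15
position: [0.4675, 0.3026, 0.3948]
tcp_rot: [-0.001, 0.906, 0.424, -0.0]
force: [1.0, -0.2, -0.1]
gripper_width: 0.178
```

{"name": "jog_arm", "arguments": {
  "xyz": [
    [-0.0326, 0.0238, 0],
    [-0.0326, 0.0238, 0],
    [-0.0326, 0.0238, 0],
    [-0.0326, 0.0238, 0],
    [-0.0326, 0.0238, 0],
    [-0.025, 0.0288, 0],
    [-0.025, 0.0288, 0],
    [-0.025, 0.0288, 0],
    [-0.025, 0.0288, 0],
    [0, 0, 0],
    [0, 0, 0]
  ],
  "turn": [0, 0, 0, 0, 0, 0, 0, 0, 0, 0, 0],
  "claw": [1, 1, 1, 1, 1, 1, 1, 1, 1, 1, 1]
}}

```text
t: 34.25
position: [0.4816, -0.0498, 0.3943]
tcp_rot: [-0.001, 0.905, 0.426, -0.0]
force: [-0.1, -0.5, -0.8]
gripper_width: 0.176
```

{"name": "jog_arm", "arguments": {
  "xyz": [
    [0, 0.026, 0],
    [0, 0.026, 0],
    [0, 0.026, 0],
    [0, 0.026, 0],
    [0, 0, 0],
    [0, 0, 0]
  ],
  "turn": [0, 0, 0, 0, 0, 0],
  "claw": [1, 1, 1, 1, 1, 1]
}}

```text
t: 34.85
position: [0.5621, -0.1143, 0.3936]
tcp_rot: [-0.001, 0.904, 0.427, -0.001]
force: [0.7, 0.7, 0.9]
gripper_width: 0.178
```

```bash
cat > w.py <<'E'
from h import *
o=status.observe();p=o['position'];n=o['tcp_rot'][1:3];n=n/np.linalg.norm(n)
x=np.array([2*n[0]**2-1,2*n[0]*n[1]]);y=np.array([x[1],-x[0]])
D=np.array([.6257,-.0401])-p[:2]
print(p,x,'to go tool x,y',D@x,D@y,'z',p[2]-.2557,o['gripper_width'],o['force'],o['q'].round(2),o['t'])
E
python3 w.py
```

```text
[ 0.56208653 -0.11428321  0.39356877] [0.63478545 0.77268844] to go tool x,y 0.09770141194466785 0.0020629732059191147 z 0.13786876598906156 0.17829744378612475 [0.670381   0.68232893 0.91641102] [-0.49  0.16  0.68  1.6  -0.1   1.42 -0.49] 34.85
```

{"name": "jog_arm", "arguments": {
  "xyz": [
    [0, 0.002, 0.025],
    [0, 0, 0.03],
    [0, 0, 0.03],
    [0, 0, 0.0205],
    [0, 0, 0],
    [0.015, 0, 0],
    [0.02, 0, 0],
    [0.02, 0, 0],
    [0.01, 0, 0],
    [0.005, 0, 0],
    [0, 0, 0],
    [0, 0, 0]
  ],
  "turn": [0, 0, 0, 0, 0, 0, 0, 0, 0, 0, 0, 0],
  "claw": [1, 1, 1, 1, 1, 1, 1, 1, 1, 1, 1, 1]
}}

```text
t: 36.05
position: [0.6076, -0.063, 0.2887]
tcp_rot: [-0.001, 0.904, 0.427, -0.001]
force: [-0.2, -0.9, -0.1]
gripper_width: 0.173
```

```bash
python3 w.py; python3 - <<'E'
from h import *
s=snap('side')
cv2.imwrite('pics/c10.png',cv2.resize(s['frame'][120:200,260:360,::-1],(800,600),interpolation=cv2.INTER_CUBIC))
E
```

```text
[ 0.60759047 -0.06299939  0.28868509] [0.63520503 0.77234356] to go tool x,y 0.029189463566210543 -0.0005590293198166011 z 0.03298508832238789 0.17265500785281873 [-0.24891827 -0.8596468  -0.0801745 ] [-0.5   0.3   0.64  1.68 -0.19  1.23 -0.51] 36.05
```

View pics/c10.png

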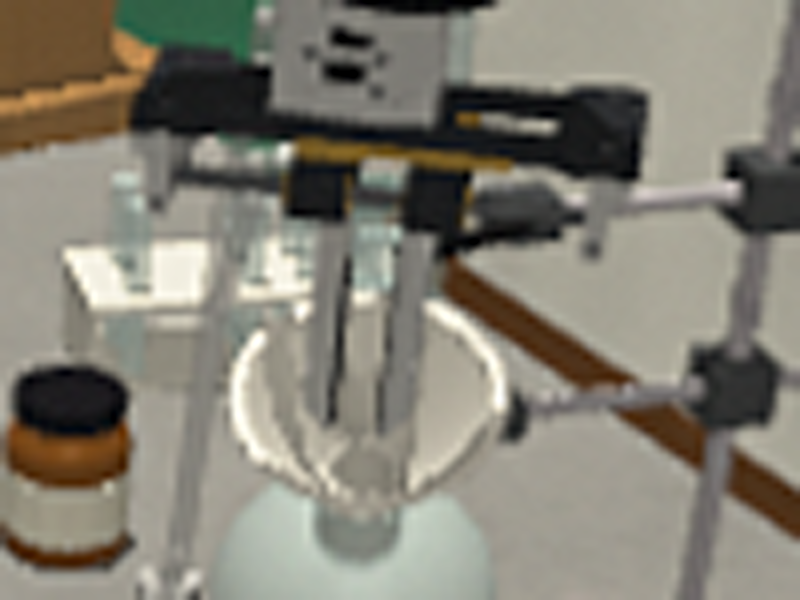

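The fingers, centred at x=365, line up with the funnel centred at x=370. The bar is between them, and the hoses and clamp are clear. I go slowly in and down, watching the force.

{"name": "jog_arm", "arguments": {
  "xyz": [
    [0.01, 0, 0],
    [0.008, 0, 0],
    [0.006, 0, 0],
    [0.003, 0, 0],
    [0.002, 0, 0],
    [0, 0, 0]
  ],
  "turn": [0, 0, 0, 0, 0, 0],
  "claw": [1, 1, 1, 1, 1, 1]
}}

```text
t: 36.7
position: [0.6263, -0.0398, 0.2885]
tcp_rot: [-0.001, 0.904, 0.427, -0.001]
force: [0.2, -0.1, -0.6]
gripper_width: 0.178
```

{"name": "jog_arm", "arguments": {
  "xyz": [
    [0, 0, 0.01],
    [0, 0, 0.01],
    [0, 0, 0.006],
    [0, 0, 0.004],
    [0, 0, 0.003],
    [0, 0, 0],
    [0, 0, 0]
  ],
  "turn": [0, 0, 0, 0, 0, 0, 0],
  "claw": [1, 1, 1, 1, 1, 1, 1]
}}

```text
t: 37.4
position: [0.6263, -0.0399, 0.2558]
tcp_rot: [-0.001, 0.904, 0.427, -0.0]
force: [0.8, 0.8, 0.5]
gripper_width: 0.175
```

```bash
python3 w.py
```

```text
[ 0.62626395 -0.03993927  0.25584438] [0.63464054 0.77280747] to go tool x,y -0.00048211651388150917 -0.0003338149121774836 z 0.00014438200974437043 0.17462842929144365 [0.82067093 0.77328306 0.45600049] [-0.51  0.35  0.62  1.69 -0.22  1.18 -0.52] 37.4
```

{"name": "jog_arm", "arguments": {
  "xyz": [
    [0.0015, 0, 0.002],
    [0.0015, 0, 0.002],
    [0, 0, 0],
    [0, 0, 0],
    [0, 0, 0],
    [0, 0, 0]
  ],
  "turn": [0, 0, 0, 0, 0, 0],
  "claw": [1, 1, 1, 1, 1, 1]
}}

```text
t: 38.0
position: [0.6276, -0.0386, 0.2515]
tcp_rot: [-0.001, 0.904, 0.427, -0.001]
force: [-3.8, -4.5, -1.2]
gripper_width: 0.177
```

{"name": "jog_arm", "arguments": {
  "xyz": [
    [0, 0, 0],
    [0, 0, 0],
    [0, 0, 0],
    [0, 0, 0],
    [0, 0, 0],
    [0, 0, 0],
    [0, 0, 0],
    [0, 0, 0]
  ],
  "turn": [0, 0, 0, 0, 0, 0, 0, 0],
  "claw": [0.35, 0.35, 0.35, 0.35, 0.35, 0.35, 0.35, 0.35]
}}

```text
t: 38.8
position: [0.6276, -0.0386, 0.2515]
tcp_rot: [-0.001, 0.904, 0.427, -0.001]
force: [-4.4, -5.4, -0.8]
gripper_width: 0.325
```

```bash
python3 w.py; python3 - <<'E'
from h import *
s=snap('side')
cv2.imwrite('pics/c11.png',cv2.resize(s['frame'][135:235,260:360,::-1],(600,600),interpolation=cv2.INTER_CUBIC))
E
```

```text
[ 0.62759812 -0.03860407  0.25148983] [0.63545284 0.77213968] to go tool x,y -0.002361235780417701 -0.00051502112306408 z -0.00421017343597524 0.3252628591961922 [-4.38924954 -5.44247148 -0.80973513] [-0.51  0.36  0.62  1.69 -0.22  1.17 -0.52] 38.8
```

The force reading (about 7 N) shows a light touch on the hose side, so I back off and withdraw.

{"name": "jog_arm", "arguments": {
  "xyz": [
    [-0.004, 0, 0],
    [-0.005, 0, 0],
    [0, 0, 0],
    [0, 0, -0.015],
    [0, 0, -0.02],
    [-0.02, 0, 0],
    [-0.03, 0, 0],
    [-0.04, 0, 0],
    [-0.04, 0, -0.02],
    [0, 0, 0],
    [0, 0, 0]
  ],
  "turn": [0, 0, 0, 0, 0, 0, 0, 0, 0, 0, 0],
  "claw": [0.35, 0.35, 0.35, 0.35, 0.35, 0.35, 0.35, 0.35, 0.35, 0.35, 0.35]
}}

```text
t: 39.95
position: [0.5396, -0.146, 0.3077]
tcp_rot: [-0.001, 0.904, 0.427, 0.001]
force: [0.7, 0.3, -0.3]
gripper_width: 0.323
```

```bash
python3 - <<'E'
from h import *
o=status.observe();print(o['position'],o['force'],o['t'])
s=snap('side');t=snap('top')
O=np.array([.699,.049,.0])
B=O+[0,0,.0525];b=proj(s,B);print('bulb bottom px',b, 'top px',proj(t,B))
u,v=b.round().astype(int)
def dump(f,u0,u1,v0,v1):
    for r in range(v0,v1): print(r,' '.join('%3d'%(x) for x in f[r,u0:u1].astype(int).sum(1)//3))
dump(s['frame'],u-16,u+17,v-20,v+8)
F=np.array([.646,-.0155,.267]);print('funnel side px',proj(s,F),'top',proj(t,F))
u,v=proj(t,F).round().astype(int)
print('top funnel z'); 
for r in range(v-10,v+12,2): print(r,[int(1000*pt(t,c,r)[2]) for c in range(u-12,u+14,2)], [int(t['frame'][r,c].sum()//3) for c in range(u-12,u+14,2)])
E
```

```text
[ 0.53960469 -0.14604408  0.30769877] [ 0.66113227  0.32436365 -0.27163088] 39.95
bulb bottom px [302.97762952 212.711881  ] top px [247.57082549 136.35543897]
193 151 161 170 173 177 181 184 186 188 190 193 198 192 161 139 130 125 124 128 125 132 144 176 196 195 191 189 188 185 184 179 176 171
194 153 162 168 172 176 180 180 183 186 189 191 193 196 189 165 150 141 142 136 145 160 176 192 194 192 189 187 186 184 181 179 174 171
195 152 160 166 171 175 177 178 182 184 187 187 189 190 194 184 177 174 169 165 174 189 193 193 190 190 188 185 182 183 181 178 174 170
196 151 159 164 168 172 174 177 179 181 183 185 186 186 188 191 189 193 190 189 193 196 193 188 187 186 186 183 179 179 177 175 170 165
197 149 156 160 165 169 172 175 177 179 181 183 183 183 185 188 192 195 197 196 196 195 190 188 186 184 184 182 179 177 176 172 168 165
198 146 153 158 162 167 171 172 174 179 178 179 181 182 184 186 191 194 193 194 194 190 188 185 183 181 180 178 176 176 173 169 166 163
199 145 150 154 161 164 168 168 172 173 174 176 179 179 182 183 188 191 190 190 191 189 185 183 179 179 178 176 174 172 169 
[... 3705 characters left out ...]
35, 98, 90, 144, 143, 142, 142, 142, 142]
139 [247, 214, 204, 206, 213, 211, 222, 227, 222, 232, 242, 245, 246] [79, 107, 119, 132, 132, 93, 142, 146, 145, 145, 144, 145, 146]
141 [261, 231, 220, 207, 213, 216, 221, 223, 221, 230, 240, 251, 248] [78, 94, 108, 92, 89, 112, 145, 145, 146, 146, 145, 137, 121]
143 [265, 240, 228, 216, 223, 223, 224, 233, 240, 233, 245, 238, 1] [91, 81, 83, 103, 130, 139, 143, 144, 145, 145, 145, 141, 77]
145 [275, 253, 241, 239, 229, 224, 225, 241, 228, 240, 246, 241, 2] [131, 106, 112, 121, 130, 135, 140, 142, 143, 146, 140, 120, 61]
147 [267, 272, 253, 247, 235, 237, 241, 237, 238, 249, 243, -4, 0] [96, 132, 111, 119, 126, 132, 137, 139, 142, 148, 136, 67, 62]
```

Side-image values show a bright bar-shaped streak from (309,206) to (299,215) inside the bulb, and the funnel is empty. I confirm its position and that it is at rest, recheck the other bars and the scoop, then hand in.

{"name": "jog_arm", "arguments": {
  "xyz": [
    [-0.02, 0, -0.02],
    [0, 0, 0],
    [0, 0, 0],
    [0, 0, 0],
    [0, 0, 0],
    [0, 0, 0],
    [0, 0, 0],
    [0, 0, 0],
    [0, 0, 0],
    [0, 0, 0]
  ],
  "turn": [0, 0, 0, 0, 0, 0, 0, 0, 0, 0],
  "claw": [0.35, 0.35, 0.35, 0.35, 0.35, 0.35, 0.35, 0.35, 0.35, 0.35]
}}

```text
t: 41.05
position: [0.5273, -0.1606, 0.3266]
tcp_rot: [-0.001, 0.904, 0.427, -0.0]
force: [0.5, -0.7, -0.3]
gripper_width: 0.321
```

```bash
python3 - <<'E'
from h import *
def bar(s):
    g=s['frame'][204:218,293:316].astype(int).sum(2)//3
    m=(g>124)&(np.arange(204,218)[:,None]>=207)
    n,l,st,c=cv2.connectedComponentsWithStats(m.astype(np.uint8)); k=1+st[1:,4].argmax(); return st[k],c[k]+[293,204]
a=load('side');s=snap('side')
for q in(a,s):
    st,c=bar(q);P=onz(q,*c,.0615);print(st,c,P,'dist',np.linalg.norm(P-[.699,.049,.0525]))
t=snap('top')
print('scoop',[[int(1000*pt(t,u,v)[2]) for u in range(332,348,2)] for v in range(166,208,6)])
f=t['frame'][186:197,157:190].astype(int).sum(2)//3
for r in f: print(*r)
E
```

```text
[ 5  3 13  9 55] [303.69090909 210.27272727] [0.70229318 0.05070473 0.0615    ] dist 0.009734017542927301
[ 5  3 13  9 55] [303.69090909 210.27272727] [0.70229318 0.05070473 0.0615    ] dist 0.009734017542927301
scoop [[756, 755, 757, 758, -2, 11, -2, 0], [750, 752, 752, 7, 2, 15, -1, 4], [743, 745, 13, 0, 0, 7, 5, 0], [747, 11, 3, 17, 13, -4, -1, 2], [6, 0, -1, 8, 19, 4, 1, -10], [0, 10, 8, 14, 15, 7, 0, -1], [5, -1, -1, -4, 1, 2, -1, 2]]
93 89 89 90 91 89 90 89 89 90 90 91 90 90 91 91 91 91 91 89 94 96 97 99 98 99 100 102 103 104 104 104 104
91 89 89 89 84 77 79 85 90 90 90 89 91 90 91 91 91 91 91 91 91 90 91 90 91 90 92 93 93 96 97 97 97
90 89 98 131 91 56 76 84 91 90 91 89 91 92 95 87 80 82 90 91 90 91 89 91 91 91 91 90 91 90 92 91 91
90 90 113 161 101 60 80 79 82 90 90 89 103 134 129 99 72 70 77 88 91 90 92 91 91 91 88 90 89 91 92 91 91
91 90 109 131 86 71 70 66 68 91 90 90 115 161 155 120 76 73 60 80 90 90 91 91 91 85 73 69 79 86 90 92 91
90 90 90 59 57 81 79 76 77 91 90 91 107 144 144 107 77 78 58 72 92 91 92 91 85 65 61 71 79 87 89 92 92
91 89 90 78 60 77 79 87 88 91 90 91 93 101 109 101 115 79 64 72 90 90 91 92 78 50 73 91 91 89 91 91 91
90 90 90 90 81 76 80 90 90 89 90 90 91 88 84 96 114 86 80 82 90 90 91 92 80 54 71 92 91 89 90 91 92
89 90 91 90 91 90 90 90 89 90 90 89 91 90 87 75 79 90 91 91 91 91 91 91 84 64 73 92 91 89 91 91 92
84 84 89 90 90 91 91 90 90 91 90 91 90 90 90 90 88 92 90 90 92 90 91 90 90 83 81 86 87 89 91 91 93
92 83 80 82 79 80 73 79 85 83 86 91 91 90 90 91 90 91 90 90 92 91 93 91 91 90 90 85 88 92 91 92 92
```

```bash
python3 -c "
from plant import sign_off;print(sign_off())"
```

```text
the job is handed in; nothing more can be done
None
```

I moved the scoop from the funnel to the tray and released the oval bar into the funnel; it slid down into the flask. The job is handed in, at about 41 s of the 72 s allowed.

**How the bar was tilted:** the tool can only turn about its own axis. I gripped the bar near its middle and levered it against its well's rim. It took three tries, measuring about 6°, then 41°, then 33° (the neck is at 28°).

**Last checks:**
- **Oval bar:** it lies in the bulb about 10 mm from the lowest point. It sat at identical pixels in two pictures 1 s apart.
- **Scoop:** the full outline was seen flat inside the tray just after I let go. At the end the arm hid part of the tray, but what showed was unchanged.
- **Other bars:** both still stand in their wells.
- **Robot:** the arm stands clear and reads no contact force.

**What went wrong or stayed unsure:**
- With the bar held in the funnel, my last 3 mm inward and 4 mm down gave a contact reading of about 6–7 N. It was probably the gripper body against a hose or connector. That is under the 20 N limit, and I backed off straight after letting go.
- The bar's pose at release (middle near −26 mm across and +9 mm along the neck in the funnel's frame) is worked out from the arm's position, not seen directly.
- A last close picture was refused because the 12-picture limit was reached, so the final checks rest on pixel and depth values.

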